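Load a curing hood with board carriers and start it

ROBOT

A 6-joint arm with a two-finger parallel gripper is mounted at the origin on the work surface. World frame = base frame: x ahead of the robot, y to its left, z up, the work surface at z = 0. Lengths are in m, angles in rad, forces in N, time in s.
With the tool pointing down it reaches from about 0.35 to 0.95 m from the base axis. Payload 17.4 kg.
Tool frame: the origin (TCP) lies midway between the tips of the shut fingers; the grasp point (between the pads) lies 19 mm behind it; y points along the fingers, x is the direction in which the jaws open and shut, and the axes are right-handed (so a half turn about y gives the same grasp; the last joint's range is limited). The gripper opens to 93 mm and grips with 3 to 60 N. Pads are 15 mm wide; open, the fingers measure 128 mm over their backs; the gripper's body (75 mm by 188 mm) begins 65 mm behind the grasp point.
Start: joints at [-0.038, 0.116, 1.442, -0, 1.584, -0.038], TCP at [0.675, -0, 0.219] pointing down, gripper open.
Joint ranges: [-2.83, 2.83], [-0.83, 2.19], [0.07, 2.5], [-1.14, 4.28], [0.01, 3], [-2.97, 2.97]. Speed limits (rad/s): [1.89, 1.89, 2.22, 3.14, 3.14, 3.14].

INTERFACE

Orientations are given as a 3x3 rotation matrix whose columns are the frame's x, y, z axes.
In Python, from plant import arm, viewer gives the robot as it stands.
- The arm moves only by the shell command python3 -m creep 'ROWS'. ROWS is JSON, a list that holds one entry, the list of rows, each a list of 5 numbers: the shift along the tool's x, y, z in m, then the turn about the tool's y in rad, then the opening in per cent of the stroke, from 0 (shut) to 100 (fully open). In form: [[[tx, ty, tz, roll, fingers], ...]]. A call has 1 to 5 rows; each row shifts and turns the commanded pose from where the row before left it, along the tool's axes as they then stand; what a row does not reach is not made up. A row lasts 1/12 s, in which the tool goes at most 41.7 mm and 7.16 degrees, less where a joint would pass 70% of its speed; a pose out of reach is approached as far as the arm can. A call is refused whole if a number of a shift passes 0.0417 or a number of a turn 0.125, either way. A call with a gripper value outside its range is refused whole. The fingers move at their own pace and stop on an object; the grip force is fixed at half the most. Time passes only in rows, so rows that do not move let the fingers close. It gives the time, the measured TCP pose, the force and the opening at its end, in the units of the state.
- arm.get_state(): the state, without advancing time (a new reading comes with each control period).
- viewer.snapshot(name): name is "scene" or "side" or "wrist"; returns a dict with "frame" (400x640x3 uint8, blue, green, red), "fx", "fy", "cx", "cy" (pixels), "extrinsics" (4x4, takes a point from camera to world coordinates). Camera axes: x right, y up, looking along -z (the intrinsics and any distortion apply to the point x, -y, -z); pixel columns grow to the right and rows downward; lengths in m; the calibration is good to about 2 mm. A picture is of the moment at which its call begins. There is no depth.
- arm.close_job(): hands the job in, once; it reports no verdict.
The state is a dict: "clock": time; "joint_positions": joint angles; "qvel": joint speeds; "joint_efforts": joint torques, N m; "ee_pos": TCP position; "tool_rot": TCP orientation; "ft_force": force on the tool from outside, world axes, zero at the start; "moment": the same for the moment, N m; "grip_width": finger opening in m.
Only numpy, scipy, OpenCV 4.12 (cv2) and the standard library are available. Lean on these libraries where they do the work, as an engineer would, in place of code of your own. Each camera call takes 0.05 s, during which the arm holds its last target.

TASK

Slide the hood's shutter fully open and bring every board carrier that lies on the bench in through the mouth, its stem riding in the roof slots, each fully home at the end of a bay of its own (any bay). When all are in, slide the shutter fully shut and only then start the cure by pressing the three keys fully down and letting them up, one at a time, from the smallest to the largest. Leave the other things on the bench where they are.

Things in the scene. Friction and masses are not known exactly. Their poses are not given: they have to be found in the camera images.
- hood: Fixed curing hood, 180 x 180 mm, grey walls 5 mm thick, white roof from z 50 to 56 mm, no floor. Origin: centre of its underside; x from its front (robot's side) to its back, y to the left, z up. Mouth in the middle of the front wall (x = -90 mm), 60 mm wide, 50 mm high. 20 mm wide slots in the roof: a lane along y = 0 from the open front edge to x = 50 mm, and cross slots.
- shutter (a joint): Opening of the hood's shutter, m: 0 shut (before the mouth), 0.075 fully open; it slides to the hood's +y, 1.5 N friction, stays where it is left, starts 0 to 0.02 open. Dark plate 56 mm wide, 6 mm thick, z 3 to 59 mm, its middle at hood x = -96 mm. Open enough for a carrier from 0.06 on.
- shutter_grip (a point): Grip point on the shutter's black upright handle (12 mm along the hood's x, 24 mm along its y, from z 59 to 106 mm), on its axis at z 95 mm; it moves with the shutter.
- key_small (a joint): Travel of the smallest key, m: 0 up, 0.006 fully down (5 N; it springs back when let go). Round white cap 18 mm across in a black collar 34 mm across and 12 mm high. A press counts from 0.0042.
- key_small_top (a point): Centre of the top of the smallest key, 43 mm over the bench (all three alike). The keys stand in a row, 50 mm apart, in an order that varies, on a fixed grey control box 165 x 64 mm, 25 mm high.
- key_medium (a joint): As key_small, for the middle-sized key: cap 26 mm across, collar 42 mm.
- key_medium_top (a point): Centre of the top of the middle-sized key.
- key_large (a joint): As key_small, for the largest key: cap 34 mm across, collar 50 mm.
- key_large_top (a point): Centre of the top of the largest key.
- bay0 (a point): front left bay: point on the bench at hood x -25, y 54 mm, where a carrier's origin stands when fully home (stem about 2 mm short of the slot's end). The bays are the four arms of two cross slots, 20 mm wide, centred on hood x = -25 and 40 mm, from y = -62 to 62 mm.
- bay1 (a point): front right bay: point on the bench at hood x -25, y -54 mm, where a carrier's origin stands when fully home (stem about 2 mm short of the slot's end). 
- bay2 (a point): rear left bay: point on the bench at hood x 40, y 54 mm, where a carrier's origin stands when fully home (stem about 2 mm short of the slot's end). 
- bay3 (a point): rear right bay: point on the bench at hood x 40, y -54 mm, where a carrier's origin stands when fully home (stem about 2 mm short of the slot's end). 
- carrier0: Board carrier (may be absent): aluminium base plate 40 (x) x 44 (y) x 8 mm with a small green circuit board on it and, in its middle, an upright square stem 12 x 12 mm, steel below and black from z 70 mm to its top at z 112 mm, faces square to the base. 160 g, nearly all in the base. Origin: centre of its underside; z up.
- carrier1: Board carrier (may be absent): aluminium base plate 40 (x) x 44 (y) x 8 mm with a small green circuit board on it and, in its middle, an upright square stem 12 x 12 mm, steel below and black from z 70 mm to its top at z 112 mm, faces square to the base. 160 g, nearly all in the base. Origin: centre of its underside; z up.
- carrier2: Board carrier (may be absent): aluminium base plate 40 (x) x 44 (y) x 8 mm with a small green circuit board on it and, in its middle, an upright square stem 12 x 12 mm, steel below and black from z 70 mm to its top at z 112 mm, faces square to the base. 160 g, nearly all in the base. Origin: centre of its underside; z up.
- carrier3: Board carrier (may be absent): aluminium base plate 40 (x) x 44 (y) x 8 mm with a small green circuit board on it and, in its middle, an upright square stem 12 x 12 mm, steel below and black from z 70 mm to its top at z 112 mm, faces square to the base. 160 g, nearly all in the base. Origin: centre of its underside; z up.
- phone_shell: Bystander: white plastic phone back, 62 x 118 x 8 mm, flat. Origin: centre of its underside as it lies.
- brass_cup: Bystander: small brass bowl, 64 mm across, 28 mm high. Origin: centre of its underside as it lies.
- flux_bottle: Bystander: small bottle, 32 mm across, 60 mm high. Origin: centre of its underside as it lies.
- screwdriver: Bystander: screwdriver lying flat, 150 mm long. Origin: centre of its underside, along its length.
- tape_roll: Bystander: white tape roll lying flat, 68 mm across, 14 mm high. Origin: centre of its underside as it lies.
- multimeter: Bystander: yellow multimeter lying flat, 75 x 140 x 40 mm. Origin: centre of its underside as it lies.
- phone_frame: Bystander: open rectangular phone frame, 62 x 120 x 7 mm, lying flat. Origin: centre of its underside as it lies.
Mind the look-alikes: they are no part of the job. What is shaped like the carrier1 but red is not meant. What is shaped like the carrier3 but yellow is not meant.

How it is judged:
By the outcome, as a careful person would: the job done as asked, in the order asked, and still so for the second after the job is handed in, with the robot touching nothing.
Of carrier0, carrier1, carrier2, carrier3 only 3 to 4 are there at a start; the rules pass over those that are not, and their reading is None.
At some moment in a run one of carrier0, carrier1, carrier2, carrier3 may be knocked a few centimetres aside while the robot is not near it.
Once in a run the grip may slacken for a moment while it holds something.
It also fails if it takes over 210 s, if anything falls off the work surface, if the arm or the gripper's body presses on something with over 40 N, if the wrist force passes 120 N, or if a joint passes its speed limit or range.

## Working session

There is one attempt and no reset: what is moved stays moved. The work goes in short steps, Python scripts to look and compute and a shell command to move; the robot and the scene stay as the last step left them, time stands still between calls to the robot, and variables do not carry over. Pictures are saved under pics/ and viewed, and the job is handed in when it is done.

```bash
ls; mkdir -p pics
python3 - <<'E'
from plant import arm, viewer
import cv2
s=arm.get_state(); print(s)
for n in ["scene","side","wrist"]:
    d=viewer.snapshot(n); cv2.imwrite(f"pics/a_{n}.png",d["frame"]); print(n,d["fx"],d["fy"],d["cx"],d["cy"],d["extrinsics"],[k for k in d])
E
```

```text
pics
{'clock': 0.0, 'joint_positions': array([-3.78240381e-02,  1.16451698e-01,  1.44224694e+00,  1.32476400e-05,
        1.58403283e+00, -3.77781889e-02]), 'qvel': array([ 7.50259019e-05,  2.78378327e-04, -1.36947731e-03, -6.26658026e-04,
       -5.84068539e-04, -7.70705852e-04]), 'joint_efforts': array([-2.39607485e-03, -7.21266031e+01, -6.22611737e+01,  7.77577632e-02,
        2.38535833e-02, -2.17692599e-05]), 'ee_pos': array([ 6.74789081e-01, -1.31667764e-05,  2.17939689e-01]), 'tool_rot': array([[ 9.99999352e-01, -1.13750516e-03,  4.57133843e-05],
       [-4.56493705e-05,  5.63015289e-05,  9.99999997e-01],
       [-1.13750773e-03, -9.99999351e-01,  5.62495660e-05]]), 'ft_force': array([-0.19349405,  0.08382813,  0.10057282]), 'moment': array([ 0.02461343, -0.06421113,  0.04370212]), 'grip_width': 0.09280151022924475}
scene 462.05467448325203 462.05467448325203 322.2731879227054 202.45696718704718 [[-0.51400647 -0.53872746  0.66751035  1.47073071]
 [ 0.85773725 -0.31447801  0.40668217  0.59660131]
 [-0.00917352  0.78158576  0.62373034  0.95286634]
 [ 0.          0.          0.  
[... 161 characters left out ...]
01  2.45739576e-01 -3.56675044e-01  1.16044341e-02]
 [-4.33133414e-01  5.12677027e-01 -7.41321598e-01 -1.02445297e+00]
 [ 6.87045979e-04  8.22662949e-01  5.68528980e-01  8.66079977e-01]
 [ 0.00000000e+00  0.00000000e+00  0.00000000e+00  1.00000000e+00]] ['frame', 'fx', 'fy', 'cx', 'cy', 'extrinsics']
wrist 335.82842580422715 335.82842580422715 321.17017630748205 191.05795606623713 [[ 9.99998468e-01 -1.49704929e-03  9.07529499e-04  6.74488014e-01]
 [ 1.17321437e-03  9.57842631e-01  2.87290998e-01  7.97713459e-02]
 [-1.29935923e-03 -2.87289493e-01  9.57842920e-01  3.82741670e-01]
 [ 0.00000000e+00  0.00000000e+00  0.00000000e+00  1.00000000e+00]] ['frame', 'fx', 'fy', 'cx', 'cy', 'extrinsics']
```

View pics/a_scene.png

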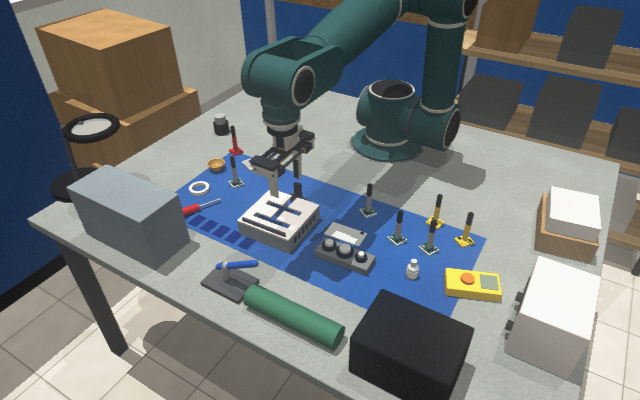

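View pics/a_side.png

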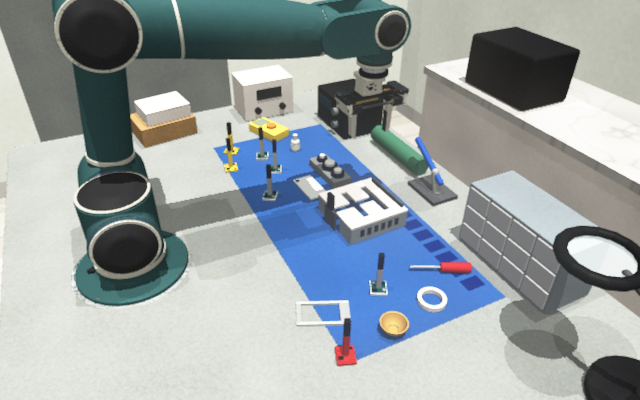

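View pics/a_wrist.png

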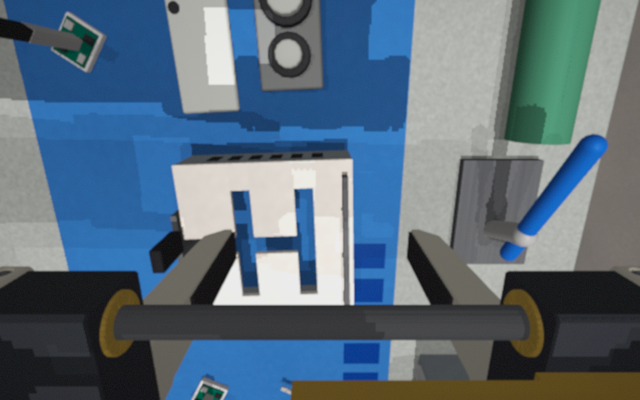

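```bash
cat > h.py <<'E'
from plant import arm, viewer
import cv2, numpy as np
class V:
    def __init__(s,n):
        d=viewer.snapshot(n); s.f=d["frame"]; s.K=(d["fx"],d["fy"],d["cx"],d["cy"]); s.E=np.array(d["extrinsics"])
    def ray(s,u,v):
        fx,fy,cx,cy=s.K; c=np.array([(u-cx)/fx,-(v-cy)/fy,-1.]); return s.E[:3,3],s.E[:3,:3]@c
    def at(s,u,v,z):
        o,d=s.ray(u,v); return (o+d*(z-o[2])/d[2])[:2]
    def px(s,p):
        fx,fy,cx,cy=s.K; c=s.E[:3,:3].T@(np.array(p)-s.E[:3,3]); return cx+fx*c[0]/-c[2], cy-fy*c[1]/-c[2]
def crop(f,x,y,w,h,k,name):
    cv2.imwrite("pics/"+name,cv2.resize(f[y:y+h,x:x+w],None,fx=k,fy=k,interpolation=cv2.INTER_CUBIC))
def tri(va,pa,vb,pb):
    o1,d1=va.ray(*pa); o2,d2=vb.ray(*pb); A=np.stack([d1,-d2],1); t=np.linalg.lstsq(A,o2-o1,rcond=None)[0]
    a=o1+d1*t[0]; b=o2+d2*t[1]; return (a+b)/2,np.linalg.norm(a-b)
E
python3 - <<'E'
import cv2
s=cv2.imread("pics/a_scene.png"); d=cv2.imread("pics/a_side.png")
from h import crop
crop(s,310,170,190,140,4,"b1.png"); crop(s,170,110,190,150,4,"b2.png")
crop(d,210,110,200,130,4,"b3.png"); crop(d,290,160,190,140,4,"b4.png")
E
```

```text
(no output)
```

View pics/b1.png

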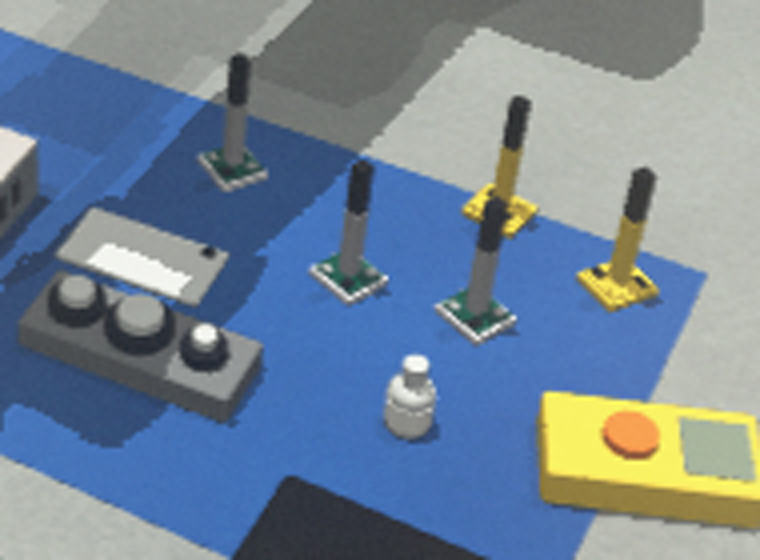

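View pics/b2.png

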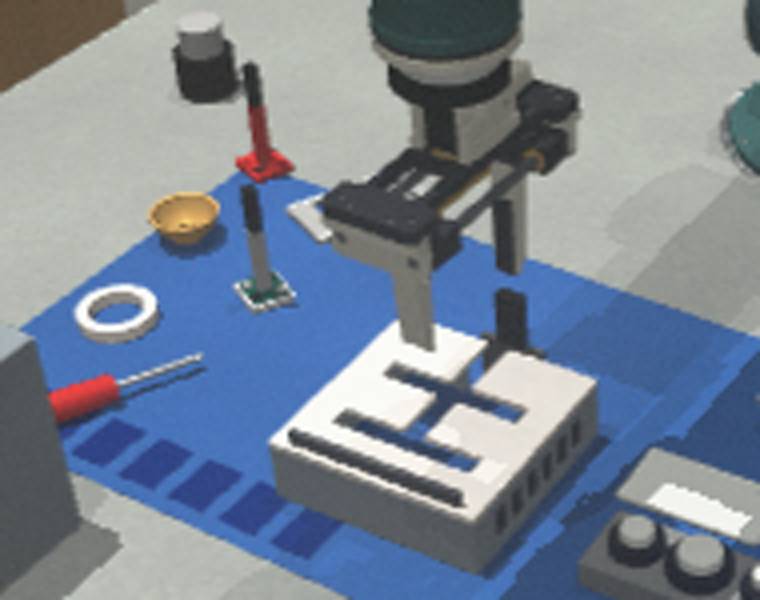

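View pics/b3.png

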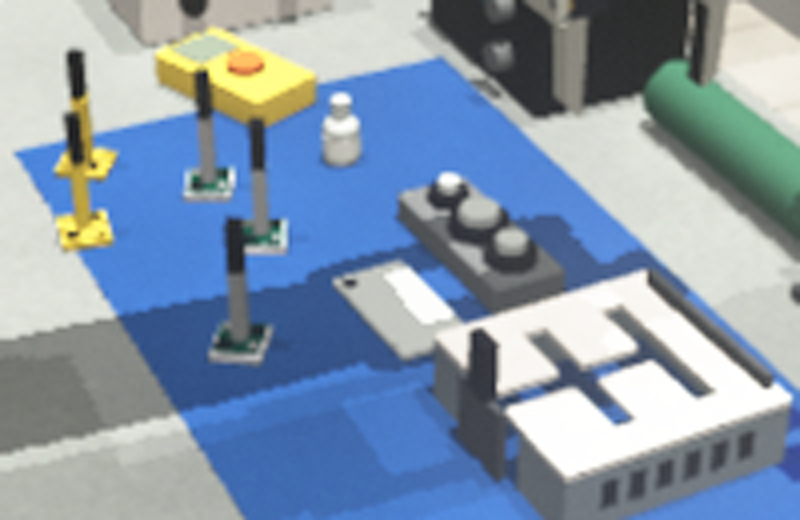

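View pics/b4.png

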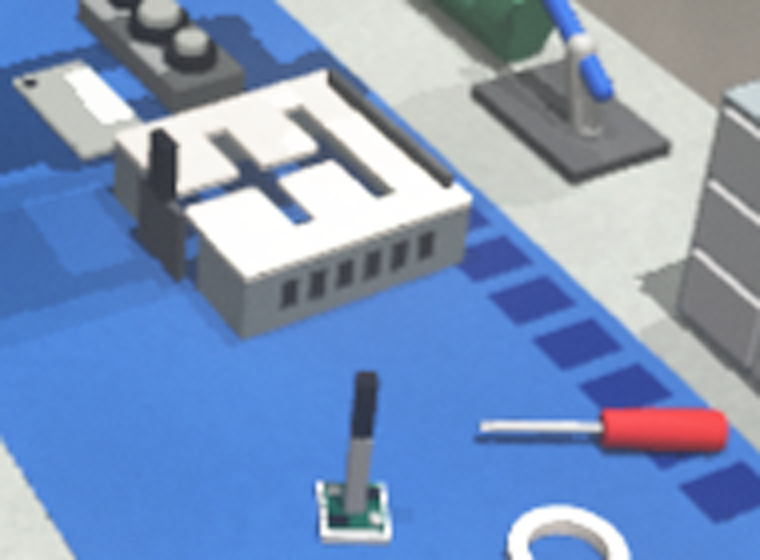

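Run:
```python
from h import *
S=V("scene"); D=V("side"); W=V("wrist")
b1=lambda x,y:(310+x/4,170+y/4); b2=lambda x,y:(170+x/4,110+y/4); b3=lambda x,y:(210+x/4,110+y/4); b4=lambda x,y:(290+x/4,160+y/4)
for n,a,b in [("A",b1(239,58),b3(236,222)),("B",b1(361,164),b3(258,122)),("C",b1(490,203),b3(203,73)),("Bx",b1(361,164),b3(203,73)),("D",b2(250,189),b4(367,376)),
 ("Y1",b1(518,101),b3(76,118)),("Y2",b1(640,173),b3(76,55)),("handle",b2(511,294),b3(485,335)),
 ("small",b1(206,332),b3(450,181)),("large",b1(141,310),b3(479,211)),("med",b1(77,286),b3(513,239)),
 ("cFL",b2(597,380),b3(437,342)),("cBL",b2(487,519),b3(650,272)),("cBR",b2(272,440),b4(470,198)),("FR",b2(398,322),b4(247,276))]:
    p,e=tri(S,a,D,b); print(n,np.round(p,4),round(e,4))
# wrist: cx
for n,q,z in [("FLroof",(175,165),.056),("BLroof",(352,159),.056),("slotfrontL",(240,192),.056),("slotbackL",(304,189),.056),("slotfrontR",(251,291),.056),("slotbackR",(308,291),.056)]:
    print(n,W.at(*q,z))
```

```text
A [0.4224 0.1271 0.1103] 0.0041
B [0.4927 0.2585 0.1101] 0.004
C [0.484  0.3531 0.1095] 0.0005
Bx [0.4794 0.2752 0.13  ] 0.0527
D [ 0.5135 -0.3375  0.1101] 0.0028
Y1 [0.3662 0.3292 0.1092] 0.0051
Y2 [0.4001 0.4324 0.1086] 0.0026
handle [ 0.5228 -0.0711  0.1051] 0.0036
small [0.6384 0.212  0.0438] 0.0051
large [0.6398 0.1622 0.0421] 0.004
med [0.6431 0.1118 0.0438] 0.0045
cFL [0.524  0.0055 0.0507] 0.0061
cBL [0.7037 0.0184 0.053 ] 0.0149
cBR [ 0.7096 -0.1643  0.0546] 0.0039
FR [ 0.5363 -0.1706  0.0506] 0.0036
FLroof [0.52903099 0.00850387]
BLroof [0.70478748 0.01479122]
slotfrontL [ 0.59173859 -0.01945005]
slotbackL [ 0.65692521 -0.01617623]
slotfrontR [ 0.59613673 -0.13495409]
slotbackR [ 0.65978723 -0.13484601]
```

```bash
python3 -m creep '[[[-0.02,-0.03,0.03,0,100],[-0.02,-0.03,0.03,0,100],[-0.02,-0.03,0.03,0,100],[-0.02,-0.03,0.01,0,100],[0,0,0,0,100]]]'
python3 - <<'E'
from h import *
W=V("wrist"); cv2.imwrite("pics/c1.png",W.f); print(arm.get_state()["ee_pos"],arm.get_state()["clock"],W.E[:3,3])
E
```

```text
clock: 0.72
ee_pos: [0.6001, 0.0922, 0.336]
tool_rot: [[1.0, 0.008, -0.002], [0.002, 0.001, 1.0], [0.008, -1.0, 0.001]]
ft_force: [0.6, -0.4, 0.3]
grip_width: 0.093
[0.60111013 0.09122634 0.33297128] 0.7667 [0.59808661 0.17174154 0.50087973]
```

View pics/c1.png

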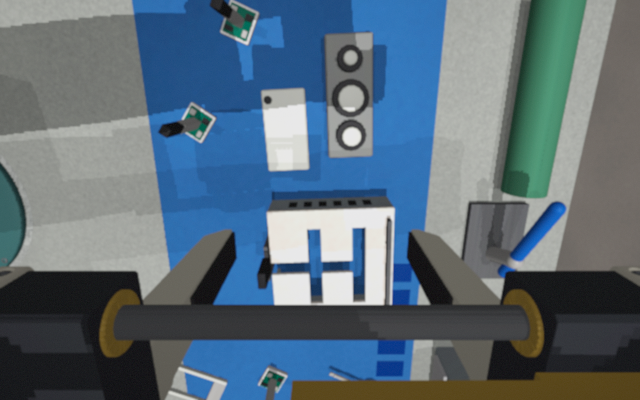

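Run:
```python
import cv2; from h import crop
f=cv2.imread("pics/c1.png"); crop(f,250,185,155,120,5,"c2.png"); crop(f,310,20,80,150,4,"c3.png")
```

```text
(no output)
```

View pics/c2.png

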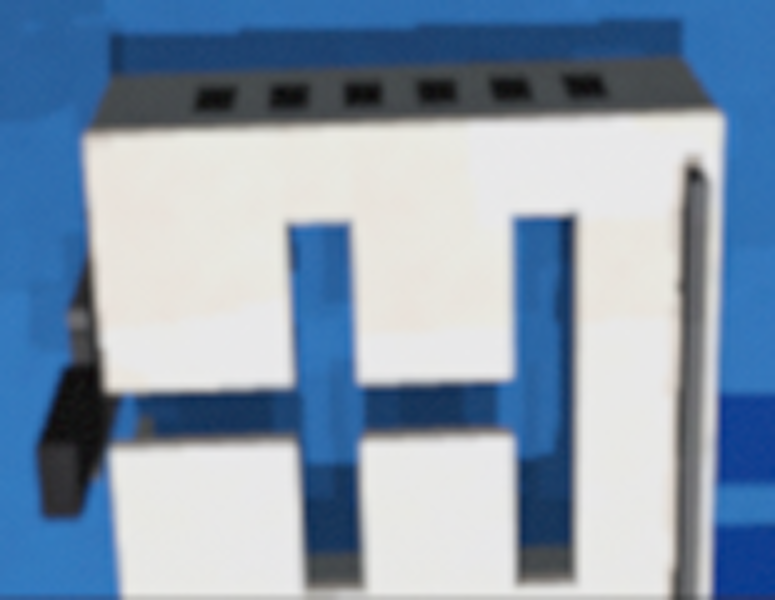

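View pics/c3.png

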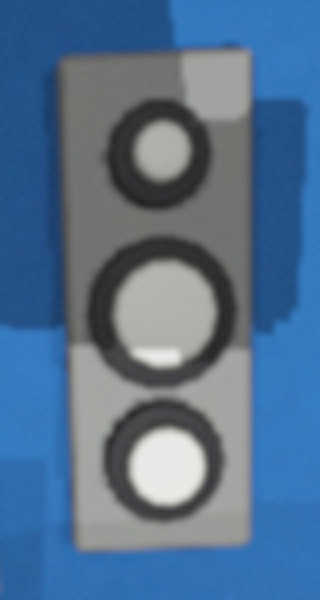

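```bash
cat >> h.py <<'E'
def fit(H,P):
    H=np.array(H,float);P=np.array(P,float);hc=H.mean(0);pc=P.mean(0);a=H-hc;b=P-pc
    th=np.arctan2((a[:,0]*b[:,1]-a[:,1]*b[:,0]).sum(),(a*b).sum()); R=np.array([[np.cos(th),-np.sin(th)],[np.sin(th),np.cos(th)]])
    t=pc-R@hc; return t,th,R,P-(H@R.T+t)
E
python3 - <<'E'
from h import *
W=V("wrist")
Hp={(-90,90):(87,130),(90,90):(723,112),(-35,62):(289,225),(-15,62):(349,221),(-35,-62):(305,585),(-15,-62):(362,583),(30,62):(514,217),(50,62):(577,215),(30,-62):(518,580),(50,-62):(573,578)}
H=[np.array(k)/1000 for k in Hp]; P=[W.at(250+(u+.5)/5-.5,185+(v+.5)/5-.5,.056) for u,v in Hp.values()]
t,th,R,r=fit(H,P); print("hood",t,np.degrees(th)); print(np.round(r*1000,1))
for n,b in [("bay0",(-.025,.054)),("bay1",(-.025,-.054)),("bay2",(.04,.054)),("bay3",(.04,-.054)),("mouth",(-.09,0)),("pre",(-.15,0)),("l1",(-.025,0)),("l2",(.04,0))]: print(n,np.round(R@b+t,4))
for n,q in [("small",(163,151)),("large",(166,311)),("med",(168,466))]: print(n,W.at(310+q[0]/4,20+q[1]/4,.043))
print("handletop",W.at(250+75/5,185+405/5,.106))
E
```

```text
hood [ 0.61831458 -0.07665011] 1.8543424877389014
[[ 1.4 -0.3]
 [-1.  -0.6]
 [ 1.7 -2.7]
 [-1.2 -2.1]
 [ 1.5  2.7]
 [-1.1  2.8]
 [ 0.7 -2.3]
 [-1.4 -2.3]
 [ 1.4  2.3]
 [-1.8  2.4]]
bay0 [ 0.5916 -0.0235]
bay1 [ 0.5951 -0.1314]
bay2 [ 0.6565 -0.0214]
bay3 [ 0.66   -0.1293]
mouth [ 0.5284 -0.0796]
pre [ 0.4684 -0.0815]
l1 [ 0.5933 -0.0775]
l2 [ 0.6583 -0.0754]
small [0.63935222 0.21076005]
large [0.64171156 0.16203999]
med [0.64384447 0.1116814 ]
handletop [ 0.52917477 -0.04838453]
```

Run:
```python
from h import *
W=V("wrist"); S=V("scene");print(W.at(262,280.6,.106), arm.get_state()["ee_pos"])
cv2.imwrite("pics/d1.png",S.f); crop(S.f,210,120,150,130,5,"d2.png")
```

```text
[ 0.52426511 -0.06929326] [0.6017775  0.08973118 0.3274908 ]
```

View pics/d2.png

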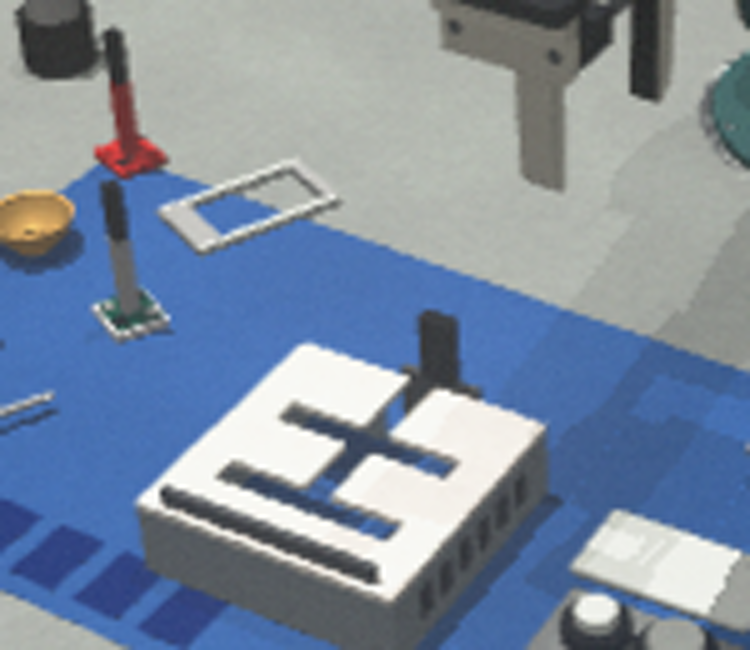

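```bash
python3 -m creep '[[[-0.016,0.03,-0.032,0,50],[-0.016,0.035,-0.032,0,50],[-0.016,0.035,-0.032,0,50],[-0.016,0.035,-0.032,0,50],[-0.016,0.035,-0.032,0,50]]]'; python3 -m creep '[[[0,0,0,0,50],[0,0,0,0,50]]]'; python3 -m creep '[[[0,0,0,0,50]]]'
```

```text
clock: 1.33
ee_pos: [0.5329, -0.0467, 0.1822]
tool_rot: [[1.0, -0.002, 0.001], [-0.001, 0.0, 1.0], [-0.002, -1.0, 0.0]]
ft_force: [1.4, -1.0, 0.0]
grip_width: 0.0644
clock: 1.5
ee_pos: [0.5329, -0.0466, 0.1826]
tool_rot: [[1.0, -0.004, 0.003], [-0.003, 0.001, 1.0], [-0.004, -1.0, 0.001]]
ft_force: [0.4, -0.4, -0.5]
grip_width: 0.051
clock: 1.58
ee_pos: [0.5345, -0.0454, 0.1852]
tool_rot: [[1.0, -0.001, 0.001], [-0.001, 0.0, 1.0], [-0.001, -1.0, 0.0]]
ft_force: [0.3, 0.7, 0.4]
grip_width: 0.0476
```

```bash
python3 -m creep '[[[-0.005,0,-0.012,-0.032,50],[-0.005,0.01,-0.012,0,50],[0,0.025,0,0,50],[0,0.025,0,0,50],[0,0,0,0,50]]]'; python3 -m creep '[[[0,0,0,0,50]]]'
python3 - <<'E'
from h import *
for i in range(4):
    W=V("wrist"); print(arm.get_state()["ee_pos"],W.E[:3,3])
S=V("scene"); D=V("side"); crop(S.f,230,130,130,110,6,"e1.png");crop(D.f,290,120,130,110,6,"e2.png")
E
```

```text
clock: 2.0
ee_pos: [0.5231, -0.0691, 0.1207]
tool_rot: [[0.999, -0.005, -0.031], [0.031, 0.001, 1.0], [-0.005, -1.0, 0.001]]
ft_force: [0.3, 0.6, -0.5]
grip_width: 0.0466
clock: 2.08
ee_pos: [0.5243, -0.0692, 0.1248]
tool_rot: [[0.999, -0.002, -0.032], [0.032, 0.0, 0.999], [-0.002, -1.0, 0.0]]
ft_force: [-0.1, -0.5, -0.2]
grip_width: 0.0461
[ 0.52495226 -0.06922937  0.12618189] [0.52157973 0.01050405 0.28957632]
[ 0.52526731 -0.06930594  0.12686505] [0.5218497  0.01048841 0.29094104]
[ 0.52538323 -0.0693252   0.12708058] [0.52195681 0.01047852 0.29159762]
[ 0.52530909 -0.06932981  0.1269949 ] [0.5219533  0.01047313 0.29178713]
```

View pics/e1.png

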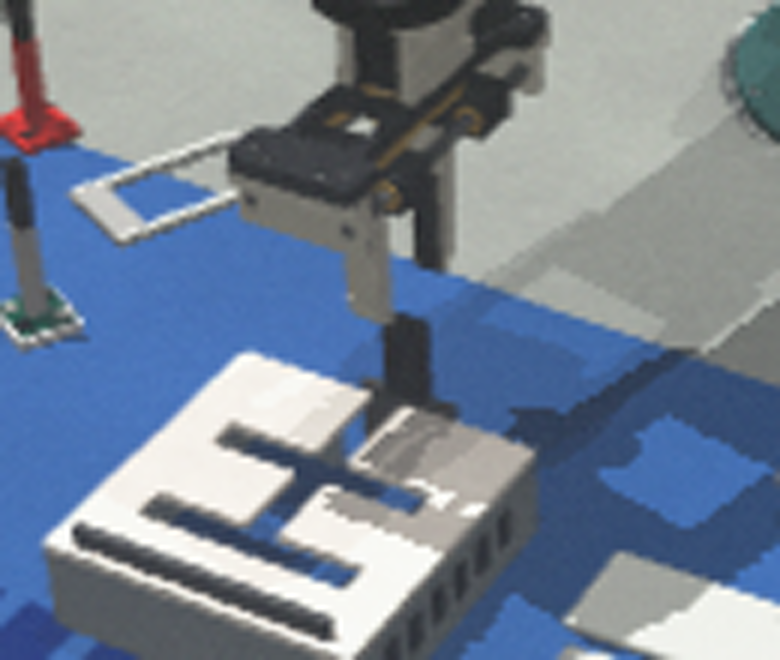

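View pics/e2.png

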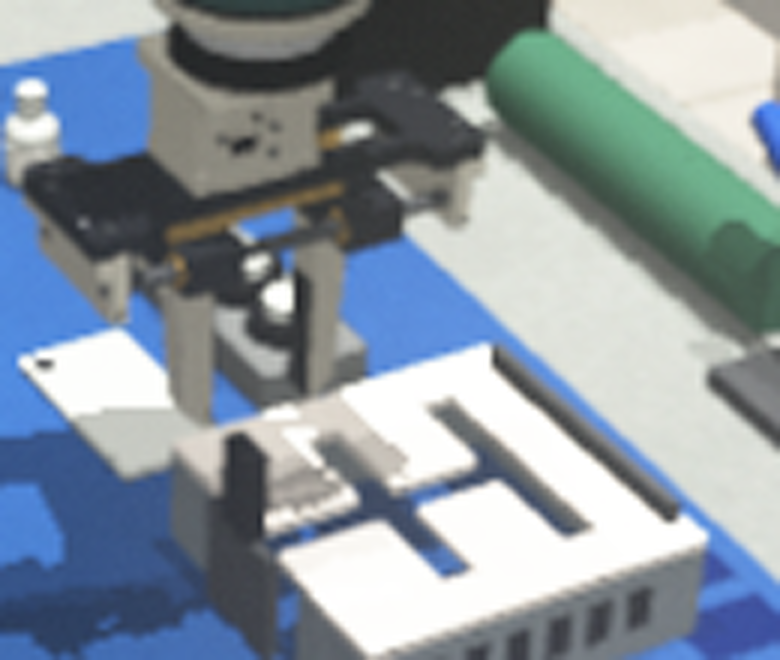

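```bash
python3 -m creep '[[[-0.002,0.025,0,0,50],[0,0.024,0,0,50],[0,0,0,0,50],[0,0,0,0,0],[0,0,0,0,0]]]'; python3 -m creep '[[[0,0,0,0,0],[0,0,0,0,0],[0,0,0,0,0],[0,0,0,0,0],[0,0,0,0,0]]]'
```

```text
clock: 2.8
ee_pos: [0.5232, -0.0695, 0.0779]
tool_rot: [[0.999, 0.001, -0.032], [0.032, -0.0, 0.999], [0.001, -1.0, -0.0]]
ft_force: [-0.8, 0.1, -0.4]
grip_width: 0.0375
clock: 3.22
ee_pos: [0.5221, -0.0695, 0.077]
tool_rot: [[0.999, -0.001, -0.032], [0.032, -0.0, 0.999], [-0.001, -1.0, -0.0]]
ft_force: [-9.4, -0.2, 9.4]
grip_width: 0.0118
```

```bash
python3 -m creep '[[[0.001,0,0.015,0,0],[0,0,0.015,0,0],[0,0,0.015,0,0],[0,0,0.012,0,0],[0,0,0,0,0]]]'; python3 -m creep '[[[0,0,0.004,0,0],[0,0,0.004,0,0],[0,0,0,0,0]]]';  python3 -m creep '[[[0,0,0,0,0]]]'
```

```text
clock: 3.63
ee_pos: [0.5201, -0.0109, 0.0769]
tool_rot: [[0.999, -0.004, -0.033], [0.033, 0.0, 0.999], [-0.004, -1.0, 0.0]]
ft_force: [-21.8, 0.6, 14.4]
grip_width: 0.0118
clock: 3.88
ee_pos: [0.5199, -0.0042, 0.077]
tool_rot: [[0.999, -0.004, -0.032], [0.032, -0.001, 0.999], [-0.004, -1.0, -0.001]]
ft_force: [-21.5, 0.3, 15.3]
grip_width: 0.012
clock: 3.97
ee_pos: [0.5199, -0.0043, 0.0769]
tool_rot: [[0.999, -0.004, -0.032], [0.032, -0.0, 0.999], [-0.004, -1.0, -0.0]]
ft_force: [-21.8, 0.2, 15.5]
grip_width: 0.012
```

```bash
python3 -m creep '[[[-0.002,0,0.002,0,0],[0,0,0.002,0,0],[0,0,0,0,0]]]'; python3 -m creep '[[[0,0,0.002,0,0],[0,0,0,0,0],[0,0,0,0,0]]]';  python3 -m creep '[[[0,0,0.002,0,0],[0,0,0,0,0],[0,0,0,0,0]]]'
```

```text
clock: 4.22
ee_pos: [0.5195, -0.0008, 0.0768]
tool_rot: [[0.999, 0.001, -0.032], [0.032, -0.001, 0.999], [0.001, -1.0, -0.001]]
ft_force: [0.3, -3.4, 1.8]
grip_width: 0.0119
clock: 4.47
ee_pos: [0.5194, 0.0004, 0.0767]
tool_rot: [[0.999, 0.0, -0.032], [0.032, -0.003, 0.999], [0.0, -1.0, -0.003]]
ft_force: [0.1, -13.1, 2.6]
grip_width: 0.0118
clock: 4.72
ee_pos: [0.5194, 0.0008, 0.0767]
tool_rot: [[1.0, 0.001, -0.031], [0.031, -0.006, 0.999], [0.0, -1.0, -0.006]]
ft_force: [0.9, -27.7, 1.3]
grip_width: 0.0118
```

```bash
python3 -m creep '[[[0,0,-0.003,0,0],[0,0,0,0,30],[0,0,0,0,30],[0,0,0,0,30],[0,-0.03,0,0,30]]]'; python3 -m creep '[[[0,-0.04,-0.01,0.016,30],[0,-0.03,-0.03,0.016,30],[0,-0.02,-0.035,0,30],[0,-0.02,-0.035,0,30],[0,0,-0.035,0,30]]]';  python3 -m creep '[[[0,0,-0.035,0,30],[0,0,-0.035,0,30],[0,0,0,0,30],[0,0,0,0,30],[0,0,0,0,30]]]'
python3 - <<'E'
from h import *
W=V("wrist"); cv2.imwrite("pics/f1.png",W.f); D=V("side"); cv2.imwrite("pics/f2.png",D.f); S=V("scene"); cv2.imwrite("pics/f3.png",S.f)
print(arm.get_state()["ee_pos"])
E
```

```text
clock: 5.13
ee_pos: [0.5169, 0.001, 0.1014]
tool_rot: [[0.999, -0.008, -0.032], [0.032, 0.001, 0.999], [-0.008, -1.0, 0.001]]
ft_force: [-0.4, -0.1, -1.5]
grip_width: 0.027
clock: 5.55
ee_pos: [0.521, -0.1452, 0.2203]
tool_rot: [[1.0, 0.005, -0.001], [0.001, -0.001, 1.0], [0.005, -1.0, -0.001]]
ft_force: [1.5, 0.4, 1.6]
grip_width: 0.0279
clock: 5.97
ee_pos: [0.5201, -0.2135, 0.2155]
tool_rot: [[1.0, -0.0, 0.0], [-0.0, 0.001, 1.0], [-0.0, -1.0, 0.001]]
ft_force: [-0.5, 0.6, 0.8]
grip_width: 0.0279
[ 0.52027323 -0.21279606  0.21581272]
```

View pics/f1.png

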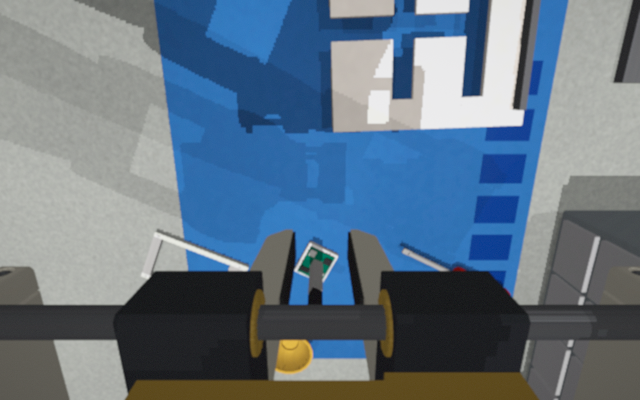

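View pics/f2.png

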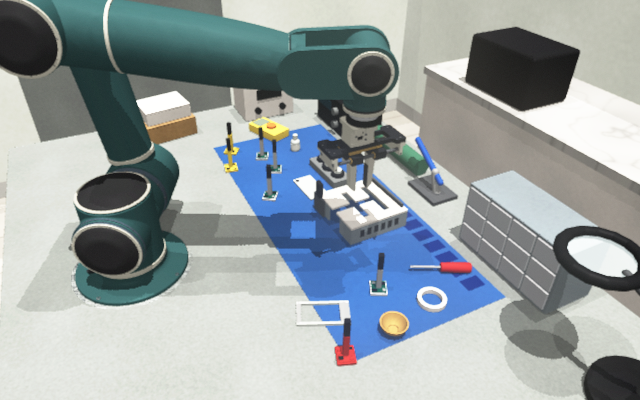

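Run:
```python
from h import *
f=cv2.imread("pics/f1.png"); crop(f,280,230,80,80,8,"f4.png"); f=cv2.imread("pics/f2.png"); crop(f,350,240,60,60,8,"f5.png")
```

```text
(no output)
```

View pics/f4.png

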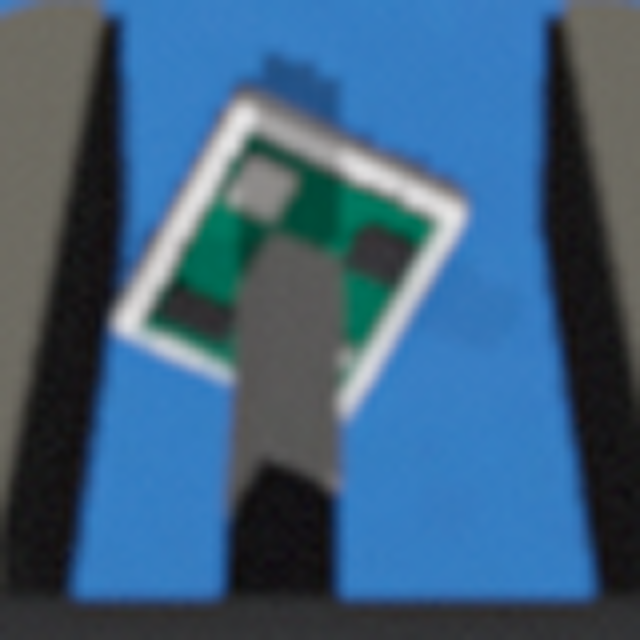

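View pics/f5.png

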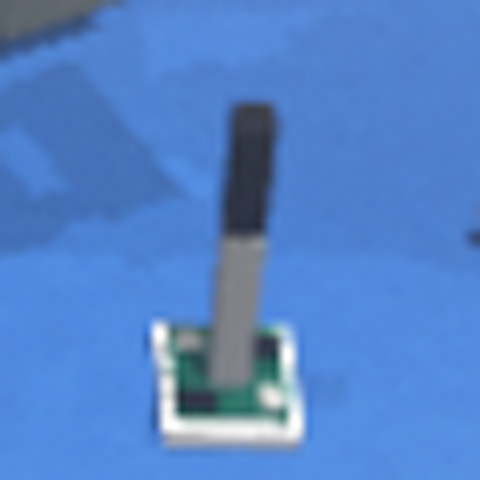

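```bash
cat >> h.py <<'E'
def base(v,pts,z=.008):
    P=[v.at(u,w,z) for u,w in pts]; 
    for i in range(4):
        d=P[(i+1)%4]-P[i]; print("  edge",round(np.hypot(*d)*1000,1),round(np.degrees(np.arctan2(d[1],d[0])),1))
    print("  centre",np.round(np.mean(P,0),4), "diag", np.round((P[0]+P[2])/2,4),np.round((P[1]+P[3])/2,4))
E
python3 - <<'E'
from h import *
W=V("wrist"); D=V("side"); S=V("scene")
base(W,[(280+(u+.5)/8-.5,230+(w+.5)/8-.5) for u,w in [(243,92),(467,207),(340,422),(115,325)]])
p=(350+255/8,240+110/8); print(D.at(*p,.112), arm.get_state()["ee_pos"])
E
```

```text
edge 39.3 -29.3
  edge 42.3 -117.3
  edge 39.0 154.1
  edge 44.6 63.0
  centre [ 0.5137 -0.337 ] diag [ 0.5139 -0.3365] [ 0.5135 -0.3376]
[ 0.51388655 -0.33974133] [ 0.52023526 -0.21316114  0.21587647]
```

```bash
python3 -m creep '[[[-0.0016,0,-0.031,0,45],[-0.0016,0,-0.031,0,45],[-0.0016,0,-0.031,0,45],[-0.0016,0,-0.031,0,45],[0,0,0,0.122,45]]]'; python3 -m creep '[[[0,0.01,0,0.122,45],[0,0.02,0,0.122,45],[0,0.02,0,0.122,45],[0,0.02,0,0,45],[0,0,0,0,45]]]';  python3 -m creep '[[[0,0,0,0,45],[0,0,0,0,45],[0,0,0,0,45]]]'
python3 - <<'E'
from h import *
D=V("side"); crop(D.f,320,200,120,110,6,"g1.png"); S=V("scene"); crop(S.f,190,100,120,110,6,"g2.png")
print(arm.get_state()["ee_pos"])
E
```

```text
clock: 6.68
ee_pos: [0.5131, -0.3415, 0.2152]
tool_rot: [[0.993, -0.001, 0.119], [-0.119, -0.001, 0.993], [-0.001, -1.0, -0.001]]
ft_force: [-0.3, 0.7, -0.1]
grip_width: 0.042
clock: 7.1
ee_pos: [0.5126, -0.3367, 0.1417]
tool_rot: [[0.883, -0.004, 0.469], [-0.469, 0.003, 0.883], [-0.005, -1.0, 0.001]]
ft_force: [-0.3, 0.2, -0.7]
grip_width: 0.042
clock: 7.35
ee_pos: [0.5142, -0.3381, 0.1475]
tool_rot: [[0.884, 0.002, 0.468], [-0.468, -0.001, 0.884], [0.002, -1.0, -0.0]]
ft_force: [-0.0, -0.0, -0.4]
grip_width: 0.042
[ 0.51411534 -0.338124    0.14714418]
```

View pics/g1.png

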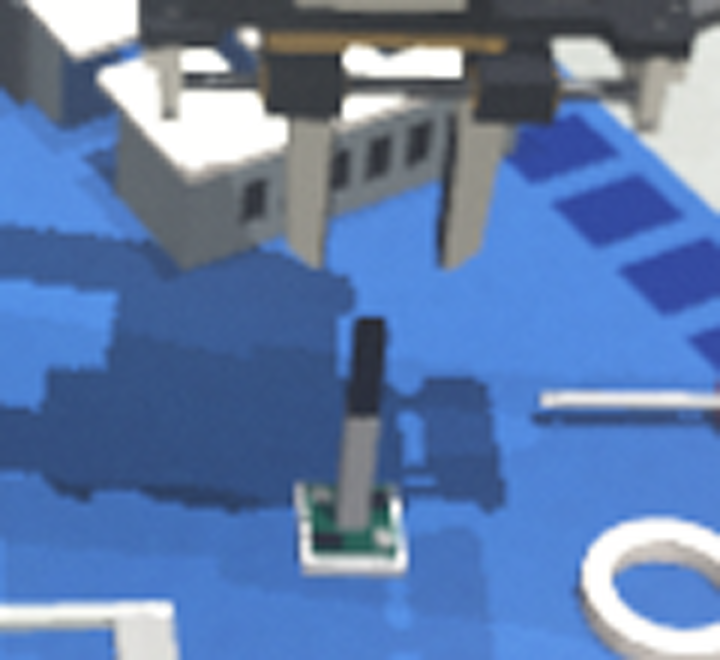

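View pics/g2.png

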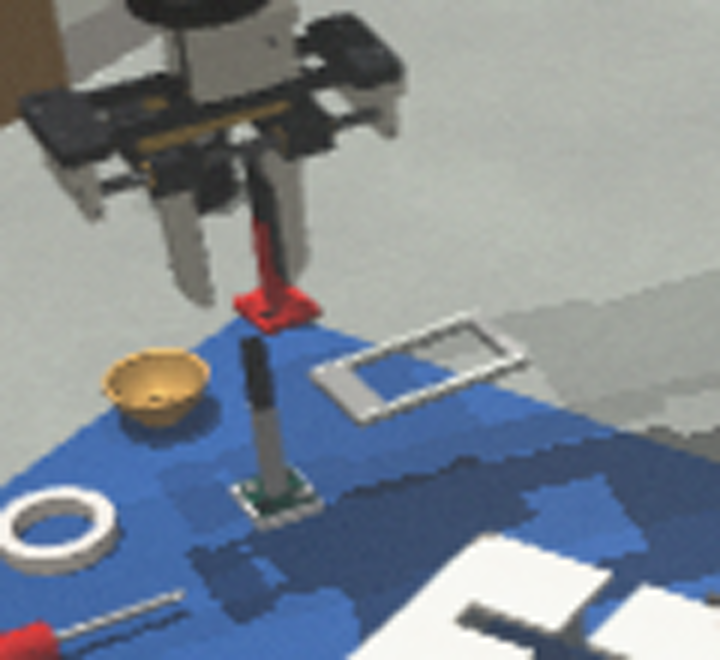

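```bash
python3 -m creep '[[[0,0.03,0,0,45],[0,0.03,0,0,45],[0,0.014,0,0,45],[0,0,0,0,45],[0,0,0,0,0]]]'; python3 -m creep '[[[0,0,0,0,0],[0,0,0,0,0],[0,0,0,0,0],[0,0,0,0,0],[0,0,0,0,0]]]'
```

```text
clock: 7.87
ee_pos: [0.5138, -0.3379, 0.0723]
tool_rot: [[0.883, -0.0, 0.469], [-0.469, 0.0, 0.883], [-0.0, -1.0, 0.0]]
ft_force: [-0.2, 0.3, 0.4]
grip_width: 0.0385
clock: 8.28
ee_pos: [0.514, -0.3381, 0.0727]
tool_rot: [[0.883, 0.001, 0.469], [-0.469, -0.001, 0.883], [0.001, -1.0, -0.0]]
ft_force: [-0.2, 0.5, 4.8]
grip_width: 0.0117
```

```bash
python3 -m creep '[[[0,-0.02,0,0,0],[0,-0.015,0,-0.122,0],[0,0,0,-0.122,0],[0,0,0,-0.122,0],[0,0,0,-0.122,0]]]'; python3 -m creep '[[[-0.02,0,0,-0.032,0],[-0.02,0,0.02,0,0],[-0.012,0,0.03,0,0],[0,0,0.035,0,0],[0,0,0.035,0,0]]]';  python3 -m creep '[[[0,0,0.035,0,0],[0,0,0.035,0,0],[0,0,0.03,0,0],[0,0,0.02,0,0],[0,0,0.016,0,0]]]'; python3 -m creep '[[[0,0,0,0,0],[0,0,0,0,0],[0,0,0,0,0]]]'
python3 - <<'E'
from h import *
D=V("side"); crop(D.f,220,130,180,130,4,"i1.png"); S=V("scene"); crop(S.f,220,120,180,130,4,"i2.png"); W=V("wrist");cv2.imwrite("pics/i3.png",W.f)
s=arm.get_state();print(s["ee_pos"],s["tool_rot"][:,0])
E
```

```text
clock: 8.7
ee_pos: [0.5137, -0.3379, 0.107]
tool_rot: [[1.0, 0.0, -0.006], [0.006, -0.0, 1.0], [0.0, -1.0, -0.0]]
ft_force: [-0.3, 0.1, -1.0]
grip_width: 0.012
clock: 9.12
ee_pos: [0.4569, -0.2181, 0.1067]
tool_rot: [[1.0, 0.0, -0.03], [0.03, 0.0, 1.0], [0.0, -1.0, 0.0]]
ft_force: [1.0, 0.3, -0.7]
grip_width: 0.0118
clock: 9.53
ee_pos: [0.4532, -0.0813, 0.1069]
tool_rot: [[0.999, 0.0, -0.033], [0.033, 0.0, 0.999], [0.0, -1.0, 0.0]]
ft_force: [0.7, -0.1, -1.6]
grip_width: 0.0118
clock: 9.78
ee_pos: [0.4536, -0.0835, 0.1068]
tool_rot: [[0.999, 0.0, -0.032], [0.032, -0.0, 0.999], [0.0, -1.0, -0.0]]
ft_force: [1.1, 0.3, -1.5]
grip_width: 0.0121
[ 0.45350569 -0.08380557  0.10664006] [ 9.99520223e-01  3.09720562e-02 -2.36296082e-04]
```

View pics/i1.png

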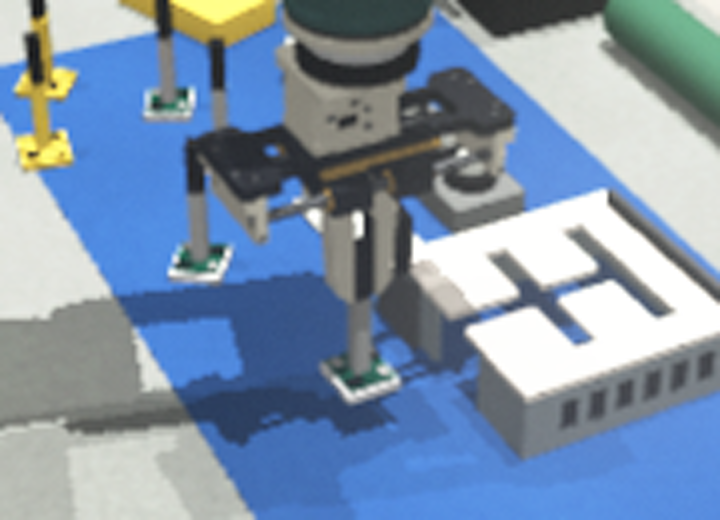

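View pics/i2.png

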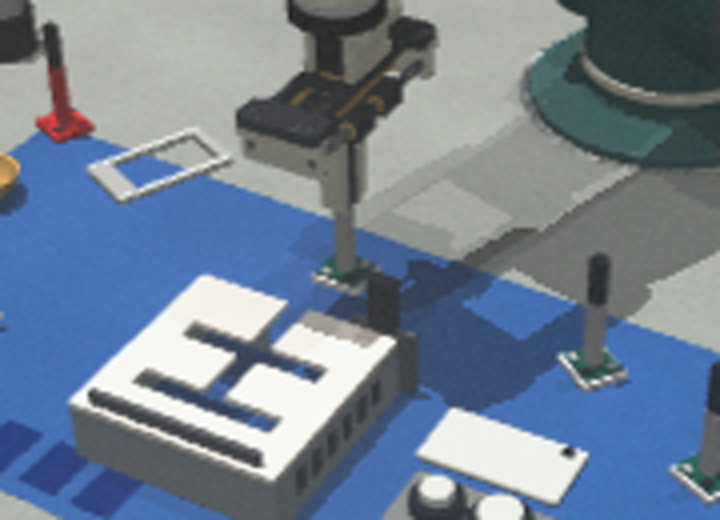

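View pics/i3.png

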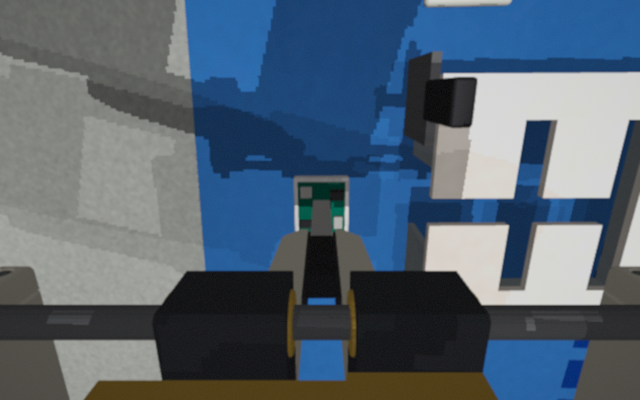

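Run:
```python
from h import *
W=V("wrist"); crop(cv2.imread("pics/i3.png"),400,50,240,260,3,"i4.png")
for p in [(432,198),(425,224),(517,198),(510,223),(526,121),(555,121),(498,290),(523,290)]: print(p,W.at(*p,.056))
```

```text
(432, 198) [ 0.52731159 -0.07114107]
(425, 224) [ 0.52487661 -0.0900731 ]
(517, 198) [ 0.58453206 -0.06929309]
(510, 223) [ 0.58332355 -0.08744111]
(526, 121) [ 0.58002833 -0.01844572]
(555, 121) [ 0.59828376 -0.01785843]
(498, 290) [ 0.58475305 -0.14030257]
(523, 290) [ 0.60309657 -0.13970695]
```

View pics/i4.png

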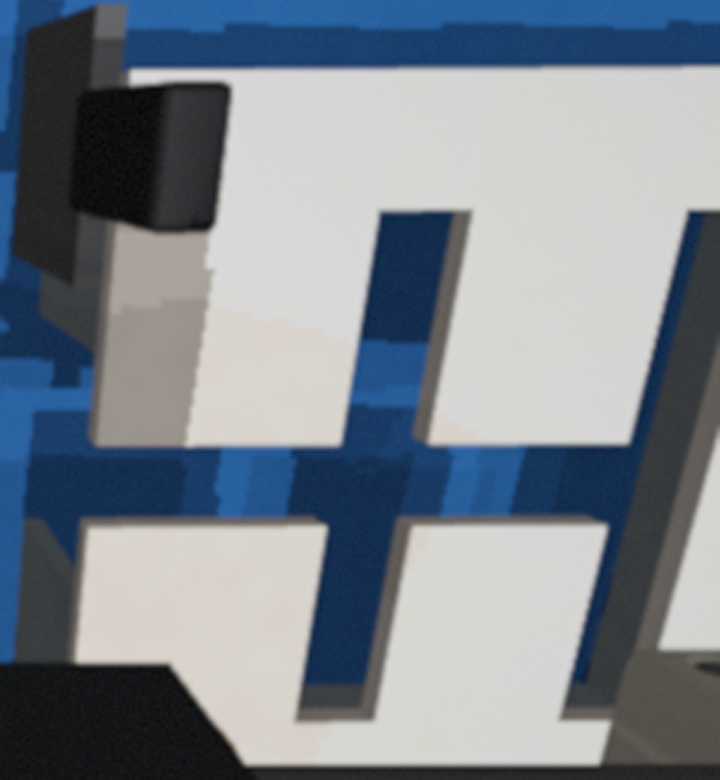

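```bash
python3 -m creep '[[[0,0.016,0.001,0,0],[0,0.0155,0,0,0],[0.02,0,0,0,0],[0.025,0,0,0,0],[0,0,0,0,0]]]'; python3 -m creep '[[[0.02,0,0,0,0],[0.025,0,0,0,0],[0.025,0,0,0,0],[0,0,0,0,0],[0,0,0,0,0]]]'
python3 - <<'E'
from h import *
D=V("side"); crop(D.f,260,130,150,120,5,"j1.png"); S=V("scene"); crop(S.f,220,120,150,130,5,"j2.png")
s=arm.get_state();print(s["ee_pos"],s["ft_force"])
E
```

```text
clock: 10.4
ee_pos: [0.501, -0.0812, 0.075]
tool_rot: [[1.0, 0.001, -0.031], [0.031, 0.0, 1.0], [0.001, -1.0, 0.0]]
ft_force: [1.6, 0.8, -1.6]
grip_width: 0.012
clock: 10.82
ee_pos: [0.5687, -0.0787, 0.0746]
tool_rot: [[0.999, -0.001, -0.032], [0.032, 0.0, 0.999], [-0.001, -1.0, 0.0]]
ft_force: [-0.1, 0.1, -1.7]
grip_width: 0.0114
[ 0.56776735 -0.07866859  0.07487553] [ 0.3657952  -1.06939309 -2.23066468]
```

View pics/j1.png

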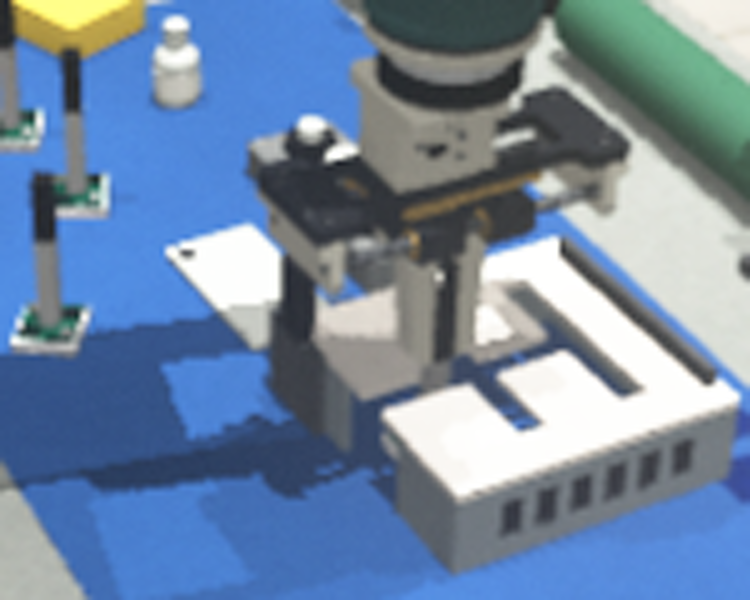

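View pics/j2.png

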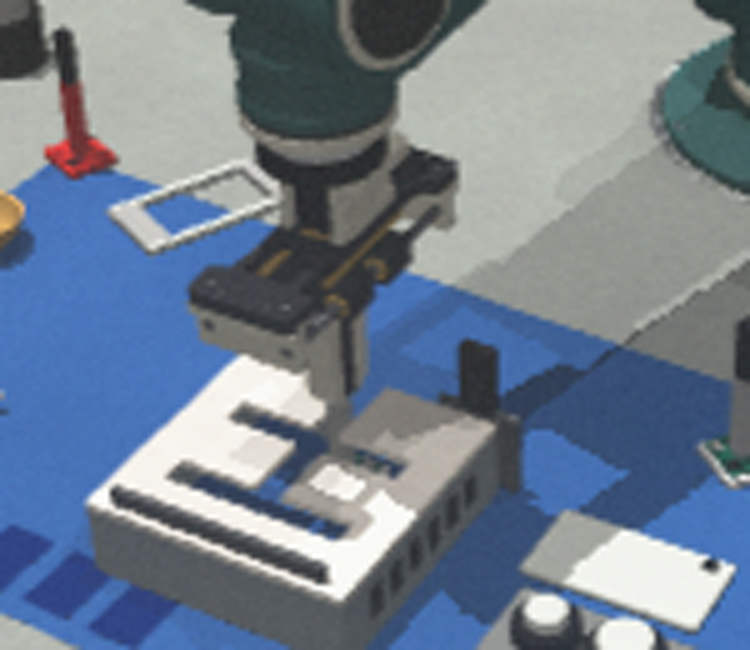

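```bash
python3 -m creep '[[[0.025,0,0,0,0],[0.025,0,0,0,0],[0.025,0,0,0,0],[0.015,0,0,0,0],[0,0,0,0,0]]]'; python3 -m creep '[[[0,0,0,0,0],[0,0,0,0,0],[0,0,-0.01,0,0],[0,0,-0.02,0,0],[0,0,-0.015,0,0]]]'; python3 -m creep '[[[0,0,0,0,0],[0,0,0,0,0],[0,0,0,0,0]]]'
```

```text
clock: 11.33
ee_pos: [0.6597, -0.0757, 0.0752]
tool_rot: [[0.999, 0.0, -0.032], [0.032, 0.0, 0.999], [0.0, -1.0, 0.0]]
ft_force: [-0.3, 0.5, -0.7]
grip_width: 0.0118
clock: 11.75
ee_pos: [0.6592, -0.122, 0.0757]
tool_rot: [[0.999, 0.0, -0.032], [0.032, -0.0, 0.999], [0.0, -1.0, -0.0]]
ft_force: [0.5, 0.8, -1.2]
grip_width: 0.0119
clock: 12.0
ee_pos: [0.6595, -0.1206, 0.0753]
tool_rot: [[1.0, 0.0, -0.031], [0.031, 0.0, 1.0], [0.0, -1.0, 0.0]]
ft_force: [0.8, 0.2, -0.7]
grip_width: 0.012
```

```bash
python3 -m creep '[[[0,0,-0.008,0,0],[0,0,0,0,0],[0,0,0,0,0]]]'; python3 -m creep '[[[0,0,-0.002,0,0],[0,0,0,0,0],[0,0,0,0,0]]]'; python3 -m creep '[[[0,0,-0.002,0,0],[0,0,0,0,0],[0,0,0,0,0]]]'
```

```text
clock: 12.25
ee_pos: [0.6601, -0.1286, 0.0753]
tool_rot: [[0.999, 0.0, -0.032], [0.032, -0.0, 0.999], [0.0, -1.0, -0.0]]
ft_force: [-0.4, 0.3, -1.9]
grip_width: 0.0119
clock: 12.5
ee_pos: [0.6601, -0.1304, 0.0752]
tool_rot: [[0.999, -0.0, -0.032], [0.032, 0.0, 0.999], [-0.0, -1.0, 0.0]]
ft_force: [-0.1, 0.8, -1.1]
grip_width: 0.012
clock: 12.75
ee_pos: [0.6602, -0.132, 0.0752]
tool_rot: [[0.999, -0.0, -0.032], [0.032, 0.001, 0.999], [-0.0, -1.0, 0.001]]
ft_force: [-1.8, 4.5, -1.7]
grip_width: 0.0122
```

```bash
python3 -m creep '[[[0,0.002,0.001,0,0],[0,0.001,0,0,0],[0,0,0,0,0],[0,0,0,0,0]]]'; python3 -m creep '[[[0,0,0,0,25],[0,0,0,0,25],[0,0,0,0,25],[0,-0.02,0,0,25],[0,-0.03,0,0,25]]]'; python3 -m creep '[[[0,-0.03,0,0,25],[0,-0.03,0.03,0,25],[0,-0.02,0.04,0,25],[0,0,0.04,0,25],[0,0,0,0,25]]]'
python3 - <<'E'
from h import *
D=V("side"); crop(D.f,200,90,200,160,4,"k1.png"); S=V("scene"); crop(S.f,210,120,280,160,2.8,"k2.png");W=V("wrist");cv2.imwrite("pics/k3.png",W.f)
s=arm.get_state();print(s["ee_pos"],s["ft_force"])
E
```

```text
clock: 13.08
ee_pos: [0.6601, -0.1316, 0.0721]
tool_rot: [[0.999, -0.0, -0.032], [0.032, -0.0, 0.999], [-0.0, -1.0, -0.0]]
ft_force: [0.8, -0.9, -2.5]
grip_width: 0.0119
clock: 13.5
ee_pos: [0.6588, -0.1312, 0.1198]
tool_rot: [[0.999, -0.005, -0.032], [0.032, 0.001, 0.999], [-0.005, -1.0, 0.001]]
ft_force: [0.8, -0.7, -0.3]
grip_width: 0.0231
clock: 13.92
ee_pos: [0.657, -0.0196, 0.2025]
tool_rot: [[0.999, 0.003, -0.035], [0.035, 0.001, 0.999], [0.003, -1.0, 0.001]]
ft_force: [-0.5, 0.9, -0.7]
grip_width: 0.0233
[ 0.65672514 -0.02459009  0.20029098] [ 0.56552785 -1.28252416 -0.43333587]
```

View pics/k1.png

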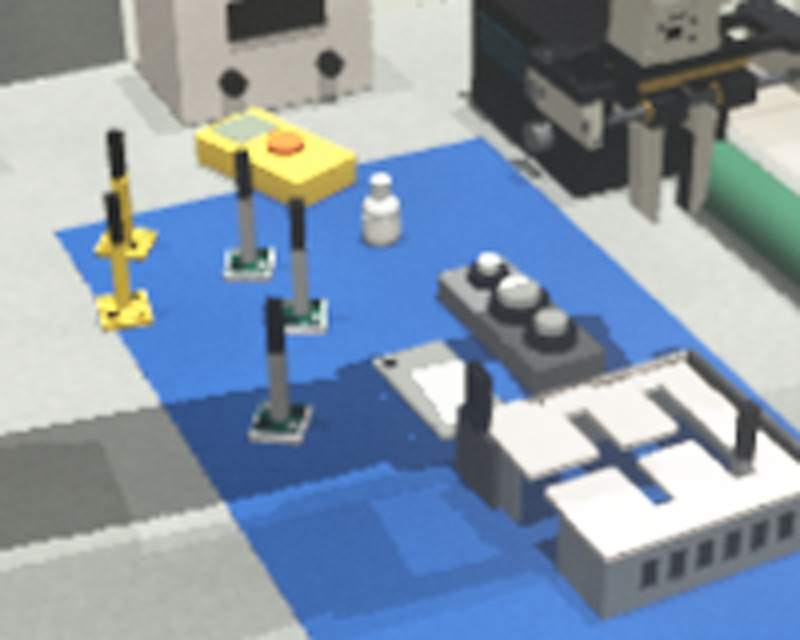

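View pics/k2.png

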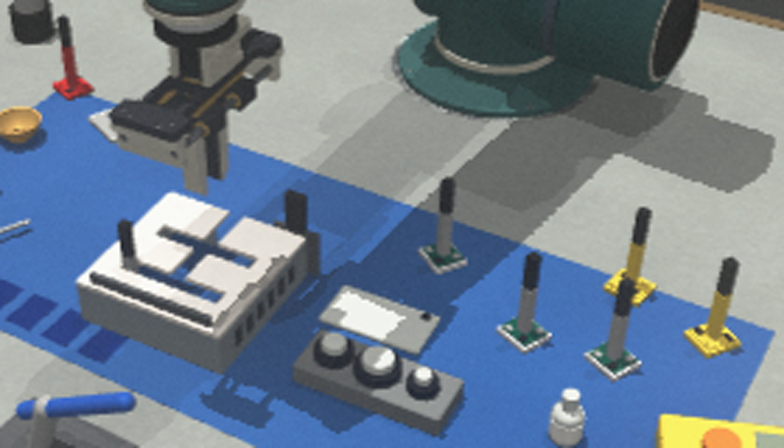

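View pics/k3.png

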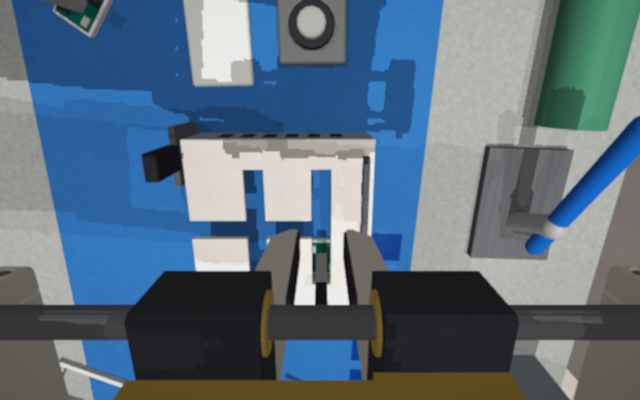

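```bash
python3 -m creep '[[[-0.026,0,0.035,0.032,45],[-0.026,0,0.035,0,45],[-0.026,0,0.035,0,45],[-0.026,0,0.035,0,45],[-0.026,0,0.035,0,45]]]'; python3 -m creep '[[[-0.026,0,0.035,0,45],[-0.026,0,0.035,0,45],[-0.024,0,0.03,0,45],[0,0,0,0,45],[0,0,0,0,45]]]'; python3 -m creep '[[[0,0,0,0,45]]]'
python3 - <<'E'
from h import *
W=V("wrist");cv2.imwrite("pics/l1.png",W.f)
s=arm.get_state();print(s["ee_pos"],s["ft_force"])
E
```

```text
clock: 14.48
ee_pos: [0.5304, 0.1415, 0.1999]
tool_rot: [[1.0, -0.0, 0.002], [-0.002, -0.0, 1.0], [-0.0, -1.0, -0.0]]
ft_force: [0.1, 0.6, 0.1]
grip_width: 0.0418
clock: 14.9
ee_pos: [0.4573, 0.2389, 0.2003]
tool_rot: [[1.0, 0.0, -0.002], [0.002, -0.0, 1.0], [0.0, -1.0, -0.0]]
ft_force: [-0.5, -0.3, 0.4]
grip_width: 0.0418
clock: 14.98
ee_pos: [0.4583, 0.2377, 0.2002]
tool_rot: [[1.0, 0.0, 0.0], [-0.0, -0.0, 1.0], [0.0, -1.0, -0.0]]
ft_force: [0.7, 0.5, -0.3]
grip_width: 0.0421
[0.4585173  0.23741245 0.20010132] [0.10982128 0.32952306 0.04165699]
```

View pics/l1.png

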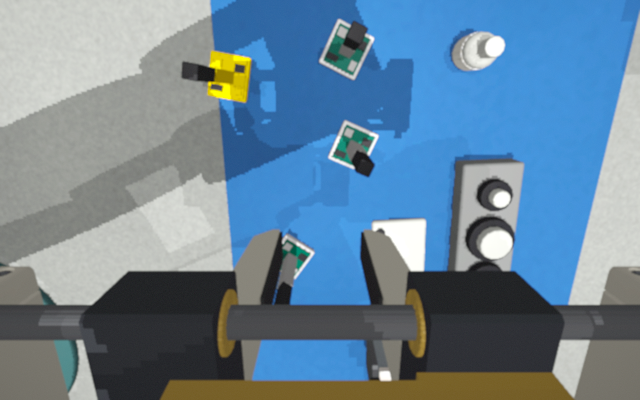

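Run:
```python
from h import *
f=cv2.imread("pics/l1.png"); a=cv2.resize(f[110:190,315:395],None,fx=7,fy=7,interpolation=2); b=cv2.resize(f[8:88,307:387],None,fx=7,fy=7,interpolation=2); 
cv2.imwrite("pics/l2.png",a);cv2.imwrite("pics/l3.png",b)
```

```text
(no output)
```

View pics/l2.png

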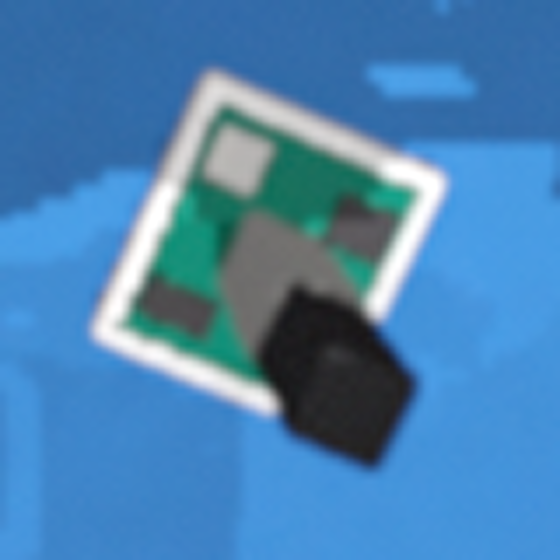

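View pics/l3.png

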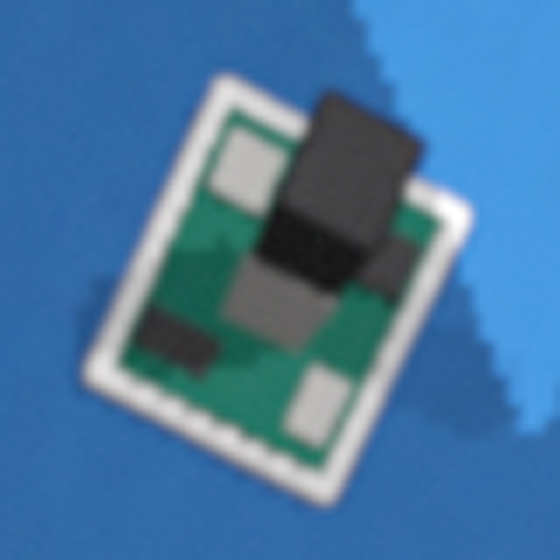

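Run:
```python
from h import *
W=V("wrist")
print("B");base(W,[(315+(u+.5)/7-.5,110+(w+.5)/7-.5) for u,w in [(207,72),(447,180),(333,440),(93,332)]])
print("Btop",W.at(315+345/7,110+410/7,.112))
print("C");base(W,[(307+(u+.5)/7-.5,8+(w+.5)/7-.5) for u,w in [(225,75),(470,212),(332,505),(85,378)]])
print("Ctop",W.at(307+360/7,8+155/7,.112))
```

```text
B
  edge 39.9 -23.7
  edge 43.3 -111.4
  edge 41.2 155.5
  edge 42.7 66.9
  centre [0.4921 0.2597] diag [0.4923 0.2594] [0.4919 0.26  ]
Btop [0.49127552 0.25939694]
C
  edge 38.5 -26.7
  edge 42.8 -115.1
  edge 39.5 154.3
  edge 43.4 63.6
  centre [0.4827 0.3554] diag [0.483  0.3554] [0.4824 0.3553]
Ctop [0.48367318 0.35676664]
```

```bash
python3 -m creep '[[[0.017,0,0.011,0,45],[0.0165,0,0.011,0.122,45],[0,0.01,0,0.122,45],[0,0.02,0,0.122,45],[0,0.02,0,0.046,45]]]'; python3 -m creep '[[[0,0,0,0,45],[0,0,0,0,45],[0,0,0,0,45],[0,0,0,0,45]]]'
python3 - <<'E'
from h import *
D=V("side"); crop(D.f,220,90,120,110,6,"m1.png"); S=V("scene"); crop(S.f,340,150,120,110,6,"m2.png")
s=arm.get_state();print(s["ee_pos"],s["ft_force"])
E
```

```text
clock: 15.5
ee_pos: [0.4926, 0.2595, 0.1498]
tool_rot: [[0.912, 0.001, 0.409], [-0.409, 0.0, 0.912], [0.0, -1.0, 0.0]]
ft_force: [-0.3, 0.2, 0.5]
grip_width: 0.0419
clock: 15.83
ee_pos: [0.492, 0.2603, 0.1518]
tool_rot: [[0.917, 0.002, 0.4], [-0.4, 0.001, 0.917], [0.001, -1.0, 0.001]]
ft_force: [-0.1, 0.3, -0.2]
grip_width: 0.0417
[0.49173444 0.26051891 0.15154531] [-0.33539271 -0.28537539  0.29521051]
```

View pics/m1.png

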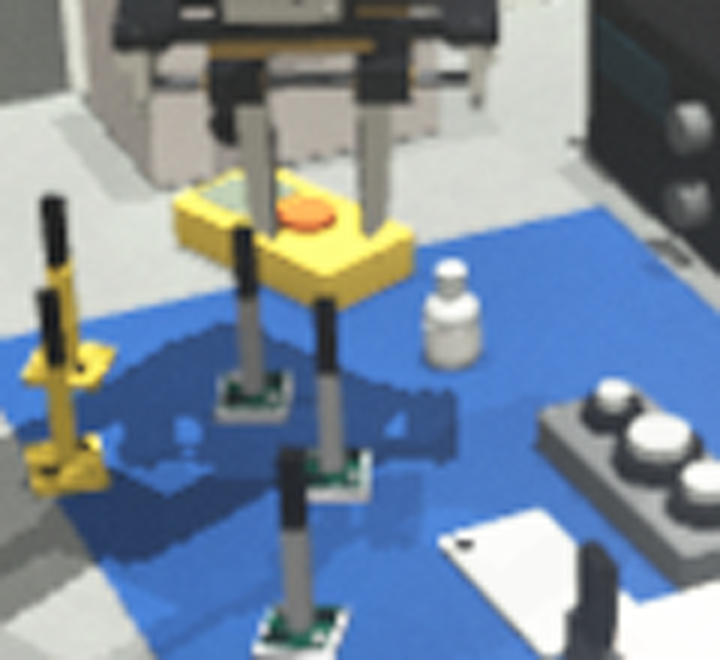

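View pics/m2.png

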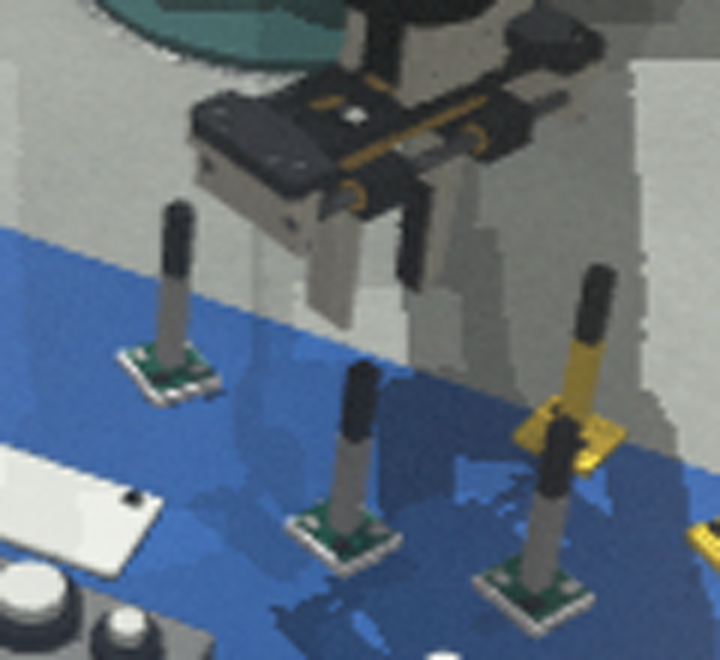

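Aligned over B. Descend 77 mm and grip.

```bash
python3 -m creep '[[[0,0.03,0,0,45],[0,0.03,0,0,45],[0,0.017,0,0,45],[0,0,0,0,45],[0,0,0,0,0]]]'; python3 -m creep '[[[0,0,0,0,0],[0,0,0,0,0],[0,0,0,0,0],[0,0,0,0,0],[0,0,0,0,0]]]'
```

```text
clock: 16.35
ee_pos: [0.4912, 0.2605, 0.0737]
tool_rot: [[0.916, -0.001, 0.4], [-0.4, -0.0, 0.916], [-0.0, -1.0, -0.0]]
ft_force: [0.1, 0.9, 0.4]
grip_width: 0.0383
clock: 16.77
ee_pos: [0.4917, 0.2607, 0.0742]
tool_rot: [[0.916, 0.001, 0.4], [-0.4, 0.0, 0.916], [0.001, -1.0, 0.001]]
ft_force: [0.1, -0.6, 5.3]
grip_width: 0.0117
```

```bash
python3 -m creep '[[[0,-0.02,0,0,0],[0,-0.012,0,-0.111,0],[0,0,0,-0.111,0],[0,0,0,-0.111,0],[0,0,0,-0.111,0]]]'; python3 -m creep '[[[-0.014,0,0,0,0],[-0.014,0,-0.02,0,0],[0,0,-0.03,0,0],[0,0,-0.035,0,0],[0,0,-0.035,0,0]]]';  python3 -m creep '[[[0,0,-0.035,0,0],[0,0,-0.035,0,0],[0,0,-0.035,0,0],[-0.005,0,-0.035,0,0],[-0.005,0,-0.035,0,0]]]'; python3 -m creep '[[[-0.006,0,-0.03,0,0],[-0.006,0,-0.017,0,0],[0,0,0,0,0],[0,0,0,0,0],[0,0,0,0,0]]]'
python3 - <<'E'
from h import *
D=V("side"); crop(D.f,220,130,180,130,4,"n1.png"); S=V("scene"); crop(S.f,220,120,180,130,4,"n2.png"); W=V("wrist");cv2.imwrite("pics/n3.png",W.f)
s=arm.get_state();print(s["ee_pos"],s["tool_rot"][:,0])
E
```

```text
clock: 17.18
ee_pos: [0.4913, 0.2605, 0.1056]
tool_rot: [[0.999, 0.0, -0.037], [0.037, 0.0, 0.999], [0.0, -1.0, 0.0]]
ft_force: [0.7, 0.5, -1.6]
grip_width: 0.0117
clock: 17.6
ee_pos: [0.4666, 0.1387, 0.1054]
tool_rot: [[0.999, 0.0, -0.034], [0.034, 0.0, 0.999], [0.0, -1.0, -0.0]]
ft_force: [0.9, -0.4, -0.4]
grip_width: 0.0117
clock: 18.02
ee_pos: [0.4623, -0.0371, 0.1055]
tool_rot: [[0.999, 0.0, -0.032], [0.032, -0.0, 0.999], [0.0, -1.0, -0.0]]
ft_force: [0.9, 0.4, -1.8]
grip_width: 0.012
clock: 18.43
ee_pos: [0.4523, -0.0825, 0.1054]
tool_rot: [[0.999, 0.0, -0.032], [0.032, 0.0, 0.999], [0.0, -1.0, 0.0]]
ft_force: [-0.3, -0.1, -1.9]
grip_width: 0.0119
[ 0.45242336 -0.08209646  0.10534053] [ 9.99445814e-01  3.32876042e-02 -2.64750091e-05]
```

View pics/n1.png

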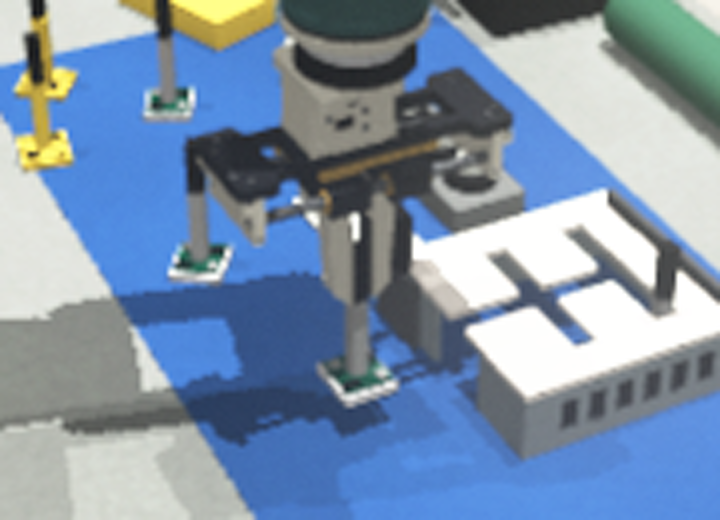

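View pics/n3.png

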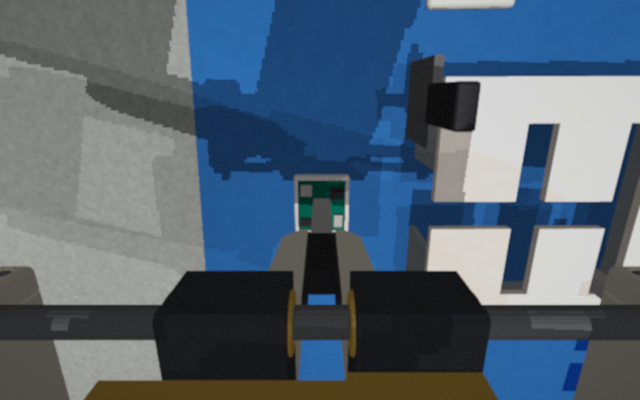

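```bash
python3 -m creep '[[[0,0.015,0,0,0],[0,0.014,0,0,0],[0.02,0,0,0,0],[0.025,0,0,0,0],[0,0,0,0,0]]]'; python3 -m creep '[[[0.02,0,0,0,0],[0.025,0,0,0,0],[0.025,0,0,0,0],[0.025,0,0,0,0],[0,0,0,0,0]]]'; python3 -m creep '[[[0.025,0,0,0,0],[0.025,0,0,0,0],[0.016,0,0,0,0],[0,0,0,0,0],[0,0,0,0,0]]]'; python3 -m creep '[[[0,0,0,0,0]]]'
```

```text
clock: 19.0
ee_pos: [0.5, -0.0807, 0.0763]
tool_rot: [[0.999, 0.001, -0.033], [0.033, 0.0, 0.999], [0.001, -1.0, 0.0]]
ft_force: [0.7, -0.0, -1.9]
grip_width: 0.0121
clock: 19.42
ee_pos: [0.5951, -0.0774, 0.0759]
tool_rot: [[0.999, 0.0, -0.034], [0.034, 0.0, 0.999], [0.0, -1.0, 0.0]]
ft_force: [0.5, -0.1, -1.3]
grip_width: 0.0118
clock: 19.83
ee_pos: [0.6581, -0.0755, 0.0757]
tool_rot: [[0.999, -0.001, -0.033], [0.033, 0.0, 0.999], [-0.001, -1.0, 0.0]]
ft_force: [-0.2, -0.9, -2.2]
grip_width: 0.0118
clock: 19.92
ee_pos: [0.6574, -0.0758, 0.076]
tool_rot: [[0.999, -0.001, -0.033], [0.033, 0.0, 0.999], [-0.001, -1.0, 0.0]]
ft_force: [-0.2, -0.1, -1.4]
grip_width: 0.0117
```

```bash
python3 -m creep '[[[0,0,0.02,0,0],[0,0,0.02,0,0],[0,0,0.01,0,0],[0,0,0,0,0],[0,0,0,0,0]]]'; python3 -m creep '[[[0,0,0.004,0,0],[0,0,0,0,0],[0,0,0,0,0]]]'; python3 -m creep '[[[0,0,0.002,0,0],[0,0,0,0,0],[0,0,0,0,0]]]'
```

```text
clock: 20.33
ee_pos: [0.6562, -0.0262, 0.0766]
tool_rot: [[0.999, 0.0, -0.033], [0.033, -0.0, 0.999], [0.0, -1.0, -0.0]]
ft_force: [-0.7, 0.5, -1.6]
grip_width: 0.0118
clock: 20.58
ee_pos: [0.6564, -0.0228, 0.0764]
tool_rot: [[1.0, 0.0, -0.032], [0.032, -0.0, 1.0], [0.0, -1.0, -0.0]]
ft_force: [-0.3, -0.2, -1.4]
grip_width: 0.0118
clock: 20.83
ee_pos: [0.6563, -0.0205, 0.0763]
tool_rot: [[0.999, -0.0, -0.032], [0.032, -0.0, 0.999], [-0.0, -1.0, -0.0]]
ft_force: [-0.5, -0.6, -1.3]
grip_width: 0.0118
```

```bash
python3 -m creep '[[[0,0,0.002,0,0],[0,0,0,0,0],[0,0,0,0,0]]]'
```

```text
clock: 21.08
ee_pos: [0.6563, -0.0194, 0.0764]
tool_rot: [[0.999, 0.0, -0.032], [0.032, -0.002, 0.999], [-0.0, -1.0, -0.002]]
ft_force: [0.9, -7.9, -0.9]
grip_width: 0.0116
```

```bash
python3 -m creep '[[[0,0.0025,-0.0025,0,0],[0,0,0,0,0],[0,0,0,0,0],[0,0,0,0,25],[0,0,0,0,25]]]'; python3 -m creep '[[[0,0,0,0,25],[0,-0.02,0,0,25],[0,-0.035,0,0,25],[0,-0.035,0,0,25],[0,-0.035,0,0,25]]]'; python3 -m creep '[[[-0.028,0,0.035,0.032,50],[-0.028,0,0.035,0,60],[-0.028,0,0.035,0,60],[-0.028,0,0.035,0,60],[-0.028,0,0.035,0,60]]]'; python3 -m creep '[[[-0.028,0,0.035,0,60],[-0.028,0,0.035,0,60],[-0.028,0,0.032,0,60],[0,0,0,0,60],[0,0,0,0,60]]]'; python3 -m creep '[[[0,0,0,0,60]]]'
python3 - <<'E'
from h import *
W=V("wrist");cv2.imwrite("pics/o1.png",W.f);D=V("side");cv2.imwrite("pics/o2.png",D.f)
s=arm.get_state();print(s["ee_pos"],s["ft_force"])
E
```

```text
clock: 21.5
ee_pos: [0.6565, -0.0207, 0.074]
tool_rot: [[0.999, 0.0, -0.032], [0.032, 0.0, 0.999], [0.0, -1.0, 0.0]]
ft_force: [-0.1, -0.8, -0.5]
grip_width: 0.0205
clock: 21.92
ee_pos: [0.6561, -0.0207, 0.2004]
tool_rot: [[0.999, -0.0, -0.032], [0.032, 0.0, 0.999], [-0.0, -1.0, 0.0]]
ft_force: [0.4, 0.3, -0.0]
grip_width: 0.0238
clock: 22.33
ee_pos: [0.5237, 0.1421, 0.1991]
tool_rot: [[1.0, 0.001, 0.0], [-0.0, 0.0, 1.0], [0.001, -1.0, 0.0]]
ft_force: [0.1, 0.3, 0.9]
grip_width: 0.0516
clock: 22.75
ee_pos: [0.4446, 0.2389, 0.1994]
tool_rot: [[1.0, 0.001, -0.004], [0.004, 0.001, 1.0], [0.001, -1.0, 0.001]]
ft_force: [-0.7, -0.5, -0.9]
grip_width: 0.0558
clock: 22.83
ee_pos: [0.4459, 0.2374, 0.1991]
tool_rot: [[1.0, 0.001, -0.001], [0.001, -0.0, 1.0], [0.001, -1.0, -0.0]]
ft_force: [0.8, -0.7, 1.2]
grip_width: 0.0559
[0.44637252 0.23666004 0.19883435] [-0.45580245  0.80273678  0.38703555]
```

View pics/o1.png

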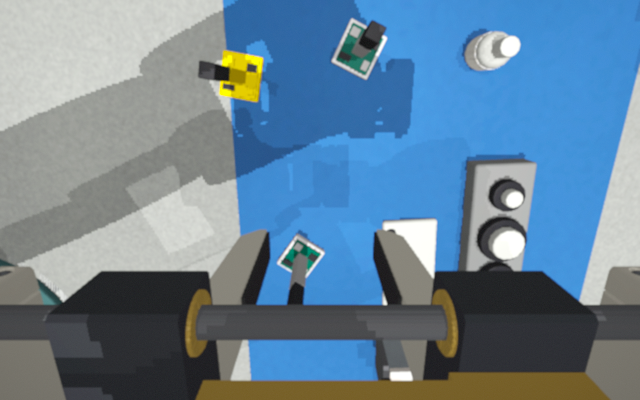

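View pics/o2.png

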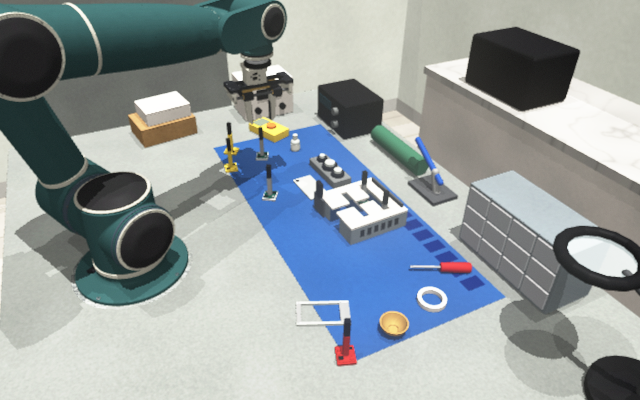

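Run:
```python
from h import *
f=cv2.imread("pics/o1.png"); crop(f,260,220,80,80,8,"o3.png")
```

```text
(no output)
```

View pics/o3.png

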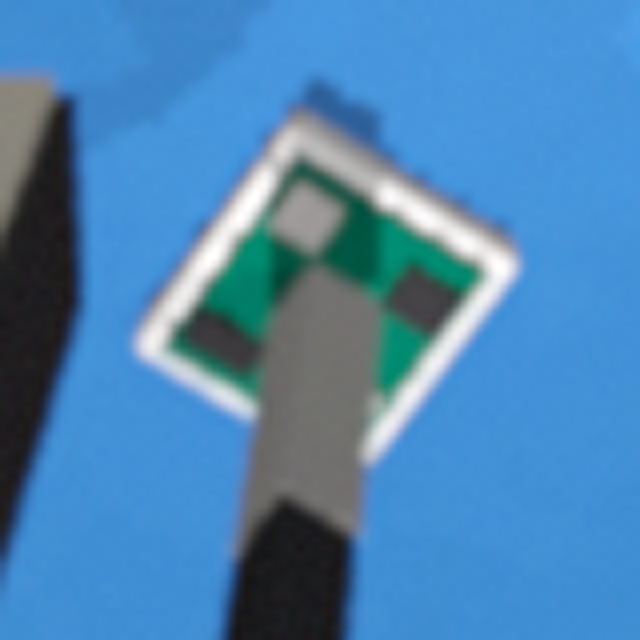

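Run:
```python
from h import *
W=V("wrist");print(arm.get_state()["ee_pos"])
base(W,[(260+(u+.5)/8-.5,220+(w+.5)/8-.5) for u,w in [(300,110),(520,258),(362,481),(137,345)]])
```

```text
[0.44642063 0.23652907 0.19874704]
  edge 39.4 -36.5
  edge 43.8 -122.6
  edge 40.0 145.3
  edge 45.1 56.6
  centre [0.4219 0.1287] diag [0.4222 0.1288] [0.4216 0.1285]
```

```bash
python3 -m creep '[[[-0.008,0,-0.036,0,45],[-0.008,0,-0.036,0,45],[-0.0085,0,-0.036,0,45],[0,0,0,0.12,45],[0,0.01,0,0.12,45]]]'; python3 -m creep '[[[0,0.02,0,0.12,45],[0,0.02,0,0.12,45],[0,0,0,0.122,45],[0,0,0,0,45],[0,0,0,0,45]]]';python3 -m creep '[[[0,0,0,0,45],[0,0,0,0,45]]]'
python3 - <<'E'
from h import *
D=V("side"); crop(D.f,220,110,120,110,6,"p1.png"); S=V("scene"); crop(S.f,310,140,120,110,6,"p2.png")
s=arm.get_state();print(s["ee_pos"],s["ft_force"])
E
```

```text
clock: 23.4
ee_pos: [0.4221, 0.1271, 0.1906]
tool_rot: [[0.969, 0.003, 0.246], [-0.246, 0.001, 0.969], [0.003, -1.0, 0.001]]
ft_force: [-0.4, 0.1, 0.6]
grip_width: 0.042
clock: 23.82
ee_pos: [0.4216, 0.1288, 0.1491]
tool_rot: [[0.826, -0.0, 0.564], [-0.564, -0.0, 0.826], [-0.0, -1.0, -0.0]]
ft_force: [-0.1, 0.2, 1.1]
grip_width: 0.0422
clock: 23.98
ee_pos: [0.4216, 0.1292, 0.1495]
tool_rot: [[0.826, 0.001, 0.564], [-0.564, 0.0, 0.826], [0.001, -1.0, 0.001]]
ft_force: [-0.6, -0.2, 0.4]
grip_width: 0.0419
[0.42142379 0.12935101 0.14927486] [-0.24235481  0.08153476  0.19548578]
```

View pics/p1.png

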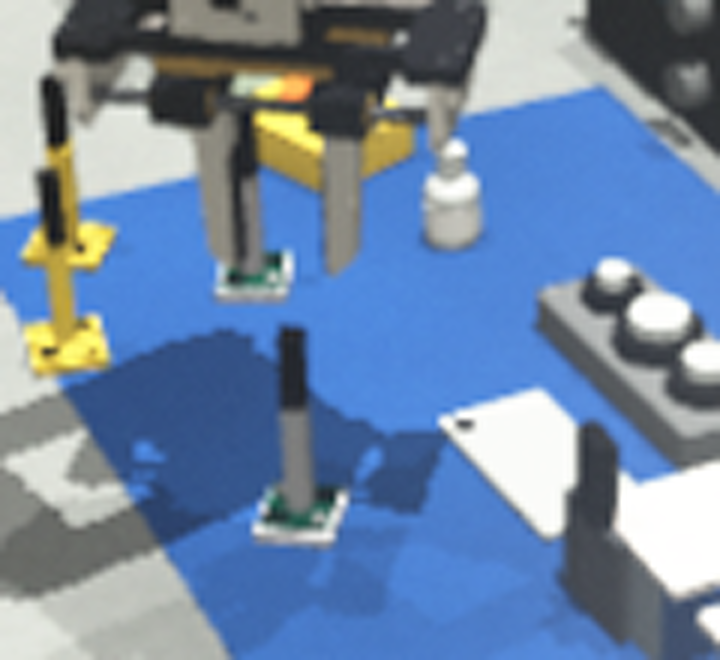

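View pics/p2.png

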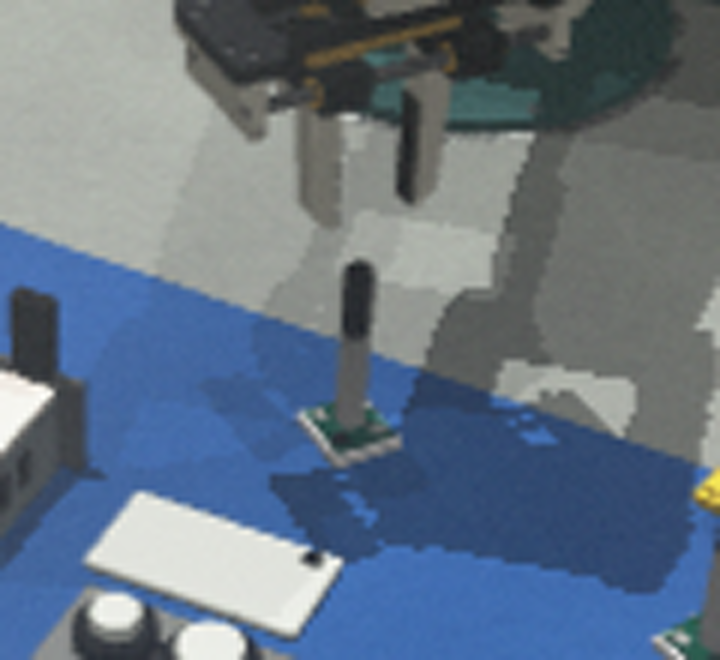

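```bash
python3 -m creep '[[[0,0.03,0,0,45],[0,0.03,0,0,45],[0,0.015,0,0,45],[0,0,0,0,45],[0,0,0,0,0]]]'; python3 -m creep '[[[0,0,0,0,0],[0,0,0,0,0],[0,0,0,0,0],[0,0,0,0,0],[0,0,0,0,0]]]'; python3 -m creep '[[[0,-0.02,0,0,0],[0,-0.012,0,-0.12,0],[0,0,0,-0.12,0],[0,0,0,-0.12,0],[0,0,0,-0.12,0]]]'; python3 -m creep '[[[0,0,0,-0.12,0],[0,0,0,-0.032,0],[0,0,-0.02,0,0],[0,0,-0.03,0,0],[0.005,0,-0.035,0,0]]]';  python3 -m creep '[[[0.01,0,-0.035,0,0],[0.01,0,-0.035,0,0],[0,0,-0.035,0,0],[0,0,-0.0225,0,0],[0,0,0,0,0]]]';python3 -m creep '[[[0,0,0,0,0],[0,0,0,0,0]]]'
python3 - <<'E'
from h import *
D=V("side"); crop(D.f,220,130,180,130,4,"q1.png");  W=V("wrist");cv2.imwrite("pics/q3.png",W.f)
s=arm.get_state();print(s["ee_pos"],s["tool_rot"][:,0])
E
```

```text
clock: 24.5
ee_pos: [0.4211, 0.1294, 0.074]
tool_rot: [[0.825, -0.001, 0.566], [-0.566, -0.0, 0.825], [-0.001, -1.0, -0.001]]
ft_force: [-0.3, 0.2, 0.1]
grip_width: 0.0388
clock: 24.92
ee_pos: [0.4215, 0.1295, 0.0746]
tool_rot: [[0.824, 0.001, 0.566], [-0.566, 0.0, 0.824], [0.001, -1.0, 0.001]]
ft_force: [-0.6, -0.4, 3.9]
grip_width: 0.0119
clock: 25.33
ee_pos: [0.4212, 0.1294, 0.106]
tool_rot: [[0.993, 0.0, 0.116], [-0.116, 0.0, 0.993], [0.0, -1.0, 0.0]]
ft_force: [0.0, -0.0, -2.1]
grip_width: 0.0121
clock: 25.75
ee_pos: [0.4281, 0.0445, 0.1058]
tool_rot: [[0.999, -0.0, -0.033], [0.033, 0.0, 0.999], [-0.0, -1.0, 0.0]]
ft_force: [1.2, -0.7, -2.1]
grip_width: 0.012
clock: 26.17
ee_pos: [0.4524, -0.0856, 0.1057]
tool_rot: [[1.0, -0.001, -0.027], [0.027, -0.001, 1.0], [-0.001, -1.0, -0.001]]
ft_force: [0.8, 0.0, -2.2]
grip_width: 0.0119
clock: 26.33
ee_pos: [0.4524, -0.0819, 0.1057]
tool_rot: [[1.0, -0.0, -0.03], [0.03, 0.0, 1.0], [-0.0, -1.0, 0.0]]
ft_force: [-0.9, 0.7, -1.8]
grip_width: 0.0114
[ 0.45253037 -0.08138033  0.10583168] [9.99515406e-01 3.11280197e-02 5.52072037e-06]
```

View pics/q1.png

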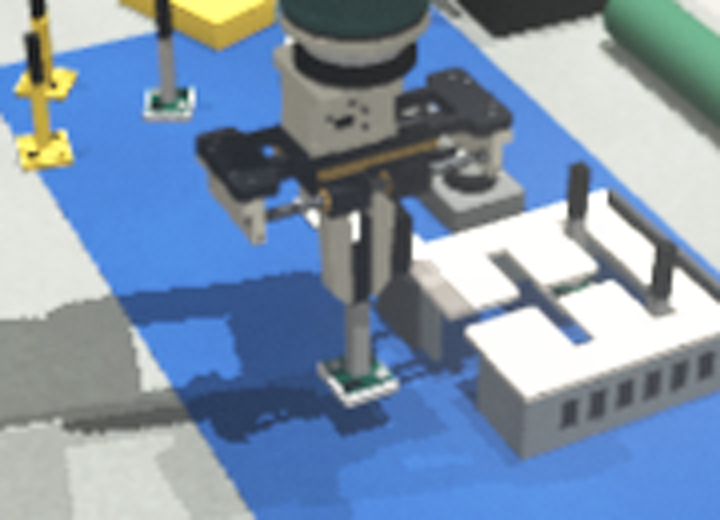

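View pics/q3.png

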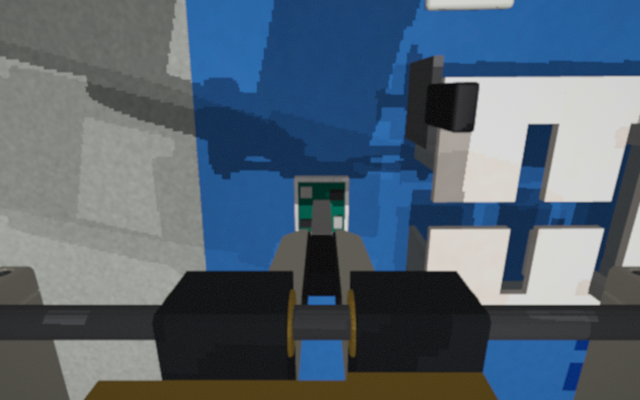

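```bash
python3 -m creep '[[[0,0.015,-0.001,0,0],[0,0.014,0,0,0],[0.02,0,0,0,0],[0.025,0,0,0,0],[0,0,0,0,0]]]'; python3 -m creep '[[[0.02,0,0,0,0],[0.025,0,0,0,0],[0.025,0,0,0,0],[0.025,0,0,0,0],[0,0,0,0,0]]]'; python3 -m creep '[[[0,0,0,0,0],[0,0,0,0,0],[0,0,0,0,0]]]'
```

```text
clock: 26.85
ee_pos: [0.5002, -0.0808, 0.0769]
tool_rot: [[0.999, 0.001, -0.032], [0.032, 0.0, 0.999], [0.001, -1.0, 0.0]]
ft_force: [0.4, -0.2, -2.2]
grip_width: 0.0121
clock: 27.27
ee_pos: [0.5953, -0.0777, 0.0766]
tool_rot: [[0.999, 0.001, -0.032], [0.032, 0.0, 0.999], [0.001, -1.0, 0.0]]
ft_force: [1.5, 0.7, -2.5]
grip_width: 0.0118
clock: 27.52
ee_pos: [0.5918, -0.0786, 0.0769]
tool_rot: [[1.0, -0.0, -0.031], [0.031, 0.0, 1.0], [-0.0, -1.0, 0.0]]
ft_force: [0.2, -0.6, -1.1]
grip_width: 0.0115
```

```bash
python3 -m creep '[[[0.001,0,-0.02,0,0],[0,0,-0.02,0,0],[0,0,-0.013,0,0],[0,0,0,0,0],[0,0,0,0,0]]]'; python3 -m creep '[[[0,0,-0.002,0,0],[0,0,0,0,0],[0,0,0,0,0]]]'; python3 -m creep '[[[0,0,-0.002,0,0],[0,0,0,0,0],[0,0,0,0,0]]]'
```

```text
clock: 27.93
ee_pos: [0.5947, -0.1322, 0.077]
tool_rot: [[1.0, 0.0, -0.029], [0.029, 0.0, 1.0], [0.0, -1.0, 0.0]]
ft_force: [0.0, 0.5, -2.2]
grip_width: 0.012
clock: 28.18
ee_pos: [0.5951, -0.1335, 0.0769]
tool_rot: [[1.0, 0.0, -0.031], [0.031, -0.0, 1.0], [0.0, -1.0, -0.0]]
ft_force: [-0.7, 0.1, -2.3]
grip_width: 0.0118
clock: 28.43
ee_pos: [0.5952, -0.135, 0.0769]
tool_rot: [[1.0, -0.0, -0.03], [0.03, 0.001, 1.0], [-0.0, -1.0, 0.001]]
ft_force: [-1.1, 6.7, -0.6]
grip_width: 0.0119
```

```bash
python3 -m creep '[[[0,0.0025,0.0025,0,0],[0,0,0,0,0],[0,0,0,0,0],[0,0,0,0,25],[0,0,0,0,25]]]'; python3 -m creep '[[[0,0,0,0,25],[0,-0.02,0,0,25],[0,-0.035,0,0,25],[0,-0.035,0,0,25],[0,-0.035,0,0,25]]]'; python3 -m creep '[[[-0.012,0,0.035,0.032,45],[-0.012,0,0.035,0,45],[-0.012,0,0.035,0,45],[-0.012,0,0.035,0,45],[-0.012,0,0.035,0,45]]]'; python3 -m creep '[[[-0.012,0,0.035,0,45],[-0.012,0,0.035,0,45],[-0.012,0,0.035,0,45],[-0.012,0,0.035,0,45],[-0.012,0,0.035,0,45]]]';python3 -m creep '[[[-0.012,0,0.03,0,45],[0,0,0,0,45],[0,0,0,0,45],[0,0,0,0,45]]]'
python3 - <<'E'
from h import *
W=V("wrist");cv2.imwrite("pics/r1.png",W.f);D=V("side");crop(D.f,200,90,250,200,3,"r2.png")
s=arm.get_state();print(s["ee_pos"],s["ft_force"])
E
```

```text
clock: 28.85
ee_pos: [0.5953, -0.1336, 0.0746]
tool_rot: [[1.0, 0.0, -0.03], [0.03, -0.0, 1.0], [0.0, -1.0, -0.0]]
ft_force: [0.8, -0.1, -0.5]
grip_width: 0.0204
clock: 29.27
ee_pos: [0.5949, -0.1335, 0.2009]
tool_rot: [[1.0, -0.0, -0.03], [0.03, 0.0, 1.0], [-0.0, -1.0, 0.0]]
ft_force: [0.3, -0.9, -0.2]
grip_width: 0.0234
clock: 29.68
ee_pos: [0.5336, 0.0425, 0.1996]
tool_rot: [[1.0, 0.001, 0.003], [-0.003, 0.0, 1.0], [0.001, -1.0, 0.0]]
ft_force: [0.9, -0.3, 0.5]
grip_width: 0.0417
clock: 30.1
ee_pos: [0.4739, 0.2178, 0.1998]
tool_rot: [[1.0, 0.001, 0.002], [-0.002, 0.0, 1.0], [0.001, -1.0, 0.0]]
ft_force: [0.6, 0.3, 0.3]
grip_width: 0.0416
clock: 30.43
ee_pos: [0.463, 0.2461, 0.1994]
tool_rot: [[1.0, 0.0, 0.002], [-0.002, -0.0, 1.0], [0.0, -1.0, -0.0]]
ft_force: [0.2, 0.0, -0.3]
grip_width: 0.0417
[0.46324279 0.24546876 0.19940567] [ 0.45212078 -0.30424196 -0.66713728]
```

View pics/r1.png

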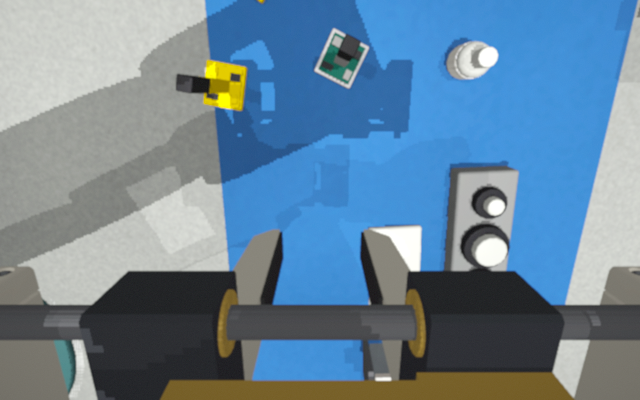

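View pics/r2.png

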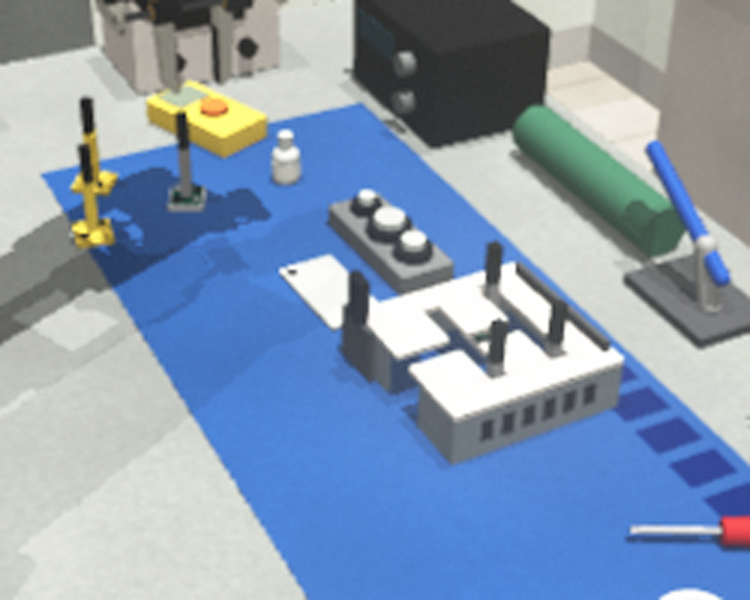

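Run:
```python
from h import *
f=cv2.imread("pics/r1.png"); crop(f,302,16,80,80,7,"r3.png")
```

```text
(no output)
```

View pics/r3.png

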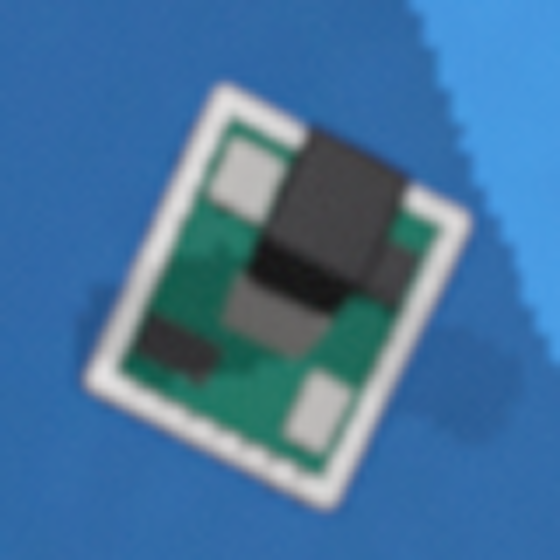

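Run:
```python
from h import *
W=V("wrist");print(arm.get_state()["ee_pos"])
base(W,[(302+(u+.5)/7-.5,16+(w+.5)/7-.5) for u,w in [(222,83),(471,217),(330,509),(86,382)]])
print(W.at(302+345/7,16+190/7,.112))
```

```text
[0.46330167 0.24541105 0.19941022]
  edge 39.0 -26.1
  edge 43.4 -115.8
  edge 39.3 153.7
  edge 43.3 63.8
  centre [0.4828 0.3553] diag [0.4828 0.3553] [0.4827 0.3554]
[0.48386028 0.35647469]
```

```bash
python3 -m creep '[[[0.005,0,0.03,0,45],[0.005,0,0.03,0,45],[0.005,0,0.03,0,45],[0.005,0,0.02,0,45],[0,0,0,0.115,45]]]'; python3 -m creep '[[[0,0.01,0,0.115,45],[0,0.02,0,0.115,45],[0,0.02,0,0.115,45],[0,0,0,0,45],[0,0,0,0,45]]]';python3 -m creep '[[[0,0,0,0,45],[0,0,0,0,45]]]'
python3 - <<'E'
from h import *
D=V("side"); crop(D.f,210,80,120,110,6,"s1.png"); S=V("scene"); crop(S.f,370,150,120,110,6,"s2.png")
s=arm.get_state();print(s["ee_pos"],s["ft_force"])
E
```

```text
clock: 31.0
ee_pos: [0.4839, 0.3583, 0.1986]
tool_rot: [[0.993, -0.001, 0.114], [-0.114, 0.0, 0.993], [-0.001, -1.0, -0.0]]
ft_force: [0.8, 0.8, 0.1]
grip_width: 0.0417
clock: 31.42
ee_pos: [0.4832, 0.3554, 0.1489]
tool_rot: [[0.896, -0.001, 0.444], [-0.444, -0.001, 0.896], [-0.001, -1.0, -0.001]]
ft_force: [0.6, -0.8, 0.9]
grip_width: 0.0417
clock: 31.58
ee_pos: [0.4837, 0.3563, 0.1509]
tool_rot: [[0.896, 0.002, 0.444], [-0.444, 0.001, 0.896], [0.001, -1.0, 0.002]]
ft_force: [-0.8, 0.0, -0.3]
grip_width: 0.0418
[0.48344131 0.35641661 0.15060605] [-0.38423961 -0.61284338  0.39208072]
```

View pics/s1.png

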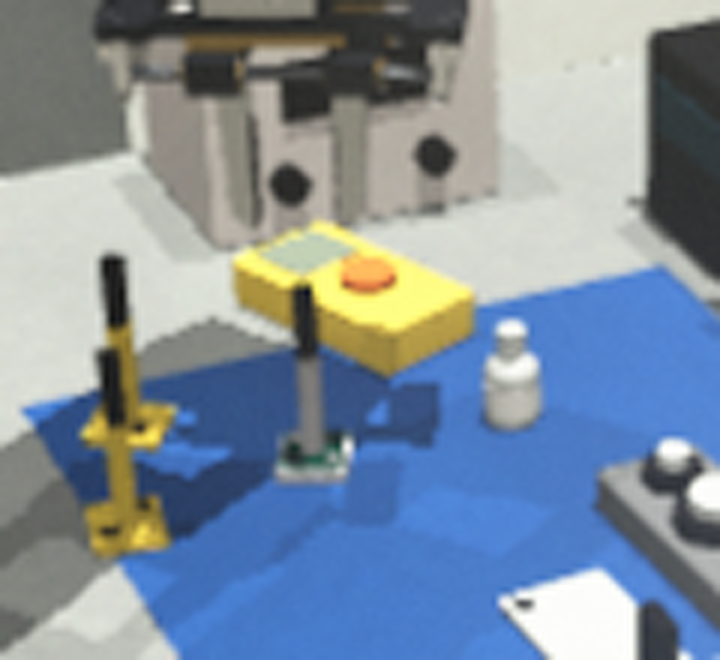

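View pics/s2.png

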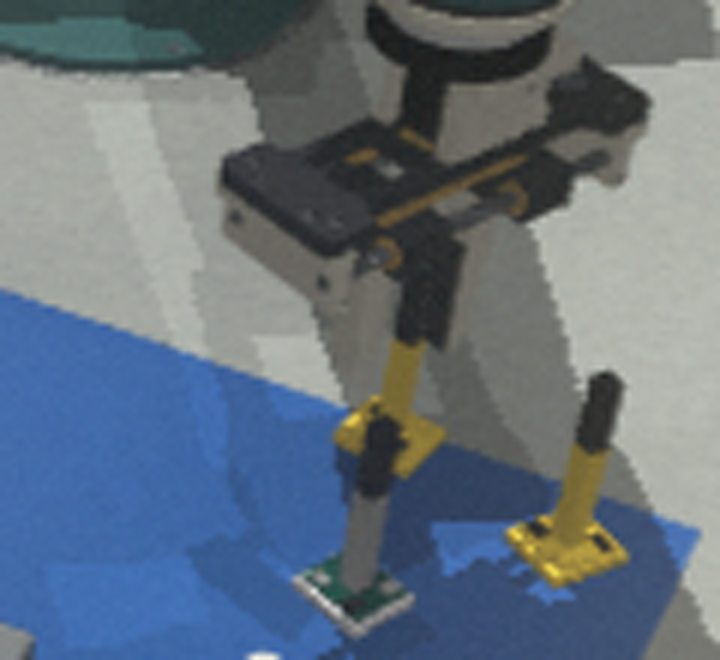

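```bash
python3 -m creep '[[[0,0.03,0,0,45],[0,0.03,0,0,45],[0,0.016,0,0,45],[0,0,0,0,45],[0,0,0,0,0]]]'; python3 -m creep '[[[0,0,0,0,0],[0,0,0,0,0],[0,0,0,0,0],[0,0,0,0,0],[0,0,0,0,0]]]'; python3 -m creep '[[[0,-0.02,0,0,0],[0,-0.012,0,-0.123,0],[0,0,0,-0.123,0],[0,0,0,-0.123,0],[0,0,0,-0.123,0]]]'; python3 -m creep '[[[-0.012,0,0,0,0],[-0.012,0,-0.0125,0,0],[-0.01,0,-0.025,0,0],[-0.01,0,-0.035,0,0],[0,0,-0.035,0,0]]]';  python3 -m creep '[[[0,0,-0.035,0,0],[0,0,-0.035,0,0],[0,0,-0.035,0,0],[0,0,-0.035,0,0],[0,0,-0.035,0,0]]]';  python3 -m creep '[[[0,0,-0.035,0,0],[0,0,-0.035,0,0],[0,0,-0.035,0,0],[0,0,-0.035,0,0],[0,0,-0.015,0,0]]]';python3 -m creep '[[[0,0,0,0,0],[0,0,0,0,0],[0,0,0,0,0]]]'
python3 - <<'E'
from h import *
D=V("side"); crop(D.f,220,130,180,130,4,"t1.png");  W=V("wrist");cv2.imwrite("pics/t3.png",W.f)
s=arm.get_state();print(s["ee_pos"],s["tool_rot"][:,0])
E
```

```text
clock: 32.1
ee_pos: [0.483, 0.3563, 0.0737]
tool_rot: [[0.895, -0.0, 0.445], [-0.445, -0.0, 0.895], [-0.0, -1.0, -0.0]]
ft_force: [-0.1, -0.3, -0.2]
grip_width: 0.0389
clock: 32.52
ee_pos: [0.4834, 0.3566, 0.0743]
tool_rot: [[0.895, 0.001, 0.446], [-0.446, 0.001, 0.895], [0.001, -1.0, 0.001]]
ft_force: [-0.6, -0.7, 6.1]
grip_width: 0.0111
clock: 32.93
ee_pos: [0.483, 0.3563, 0.1055]
tool_rot: [[0.999, 0.0, -0.036], [0.036, 0.0, 0.999], [0.0, -1.0, 0.0]]
ft_force: [0.5, 0.2, -2.1]
grip_width: 0.0117
clock: 33.35
ee_pos: [0.4399, 0.2469, 0.1049]
tool_rot: [[1.0, -0.001, -0.028], [0.028, -0.0, 1.0], [-0.001, -1.0, -0.0]]
ft_force: [0.2, -0.4, -1.5]
grip_width: 0.0117
clock: 33.77
ee_pos: [0.4465, 0.0713, 0.1053]
tool_rot: [[1.0, 0.0, -0.026], [0.026, 0.0, 1.0], [0.0, -1.0, 0.0]]
ft_force: [-0.3, 0.7, -2.0]
grip_width: 0.0118
clock: 34.18
ee_pos: [0.4513, -0.0851, 0.1053]
tool_rot: [[1.0, 0.0, -0.024], [0.024, -0.001, 1.0], [0.0, -1.0, -0.001]]
ft_force: [0.8, 0.9, -2.5]
grip_width: 0.0121
clock: 34.43
ee_pos: [0.4518, -0.0816, 0.1052]
tool_rot: [[1.0, -0.0, -0.028], [0.028, 0.0, 1.0], [-0.0, -1.0, 0.0]]
ft_force: [0.5, 0.2, -1.4]
grip_width: 0.0117
[ 0.45203931 -0.08133457  0.10531458] [9.99551274e-01 2.99541094e-02 4.61606167e-05]
```

View pics/t1.png

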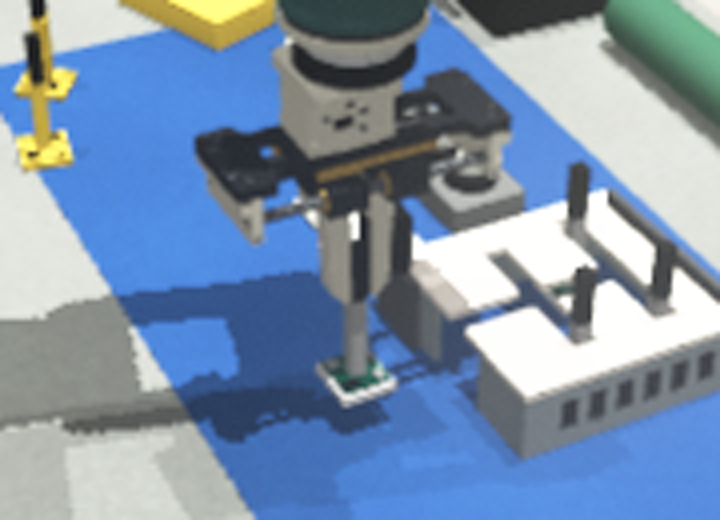

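View pics/t3.png

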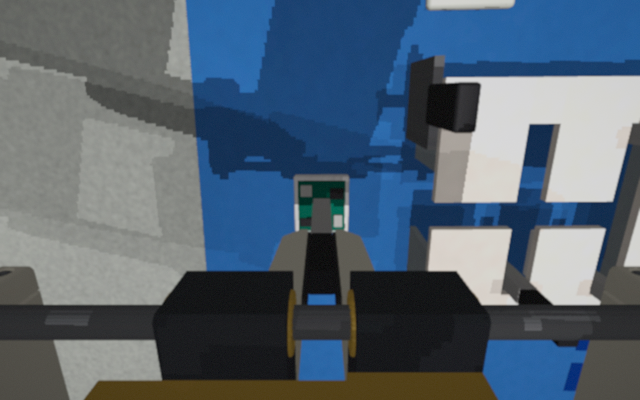

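```bash
python3 -m creep '[[[0,0.015,-0.001,0,0],[0,0.014,0,0,0],[0.02,0,0,0,0],[0.025,0,0,0,0],[0,0,0,0,0]]]'; python3 -m creep '[[[0.02,0,0,0,0],[0.025,0,0,0,0],[0.025,0,0,0,0],[0.026,0,0,0,0],[0,0,0,0,0]]]'; python3 -m creep '[[[0,0,0,0,0],[0,0,0,0,0],[0,0,0,0,0]]]'
```

```text
clock: 34.95
ee_pos: [0.4998, -0.0809, 0.0763]
tool_rot: [[1.0, 0.001, -0.031], [0.031, 0.0, 1.0], [0.001, -1.0, 0.0]]
ft_force: [1.3, 1.3, -1.4]
grip_width: 0.0119
clock: 35.37
ee_pos: [0.596, -0.0778, 0.076]
tool_rot: [[1.0, 0.0, -0.031], [0.031, 0.0, 1.0], [0.0, -1.0, 0.0]]
ft_force: [0.1, 0.7, -1.6]
grip_width: 0.012
clock: 35.62
ee_pos: [0.5924, -0.0786, 0.0764]
tool_rot: [[1.0, -0.0, -0.03], [0.03, 0.0, 1.0], [-0.0, -1.0, 0.0]]
ft_force: [-0.8, 0.5, -1.8]
grip_width: 0.0122
```

```bash
python3 -m creep '[[[0,0,0.02,0,0],[0,0,0.02,0,0],[0,0,0.013,0,0],[0,0,0,0,0],[0,0,0,0,0]]]'; python3 -m creep '[[[0,0,0.002,0,0],[0,0,0,0,0],[0,0,0,0,0]]]'; python3 -m creep '[[[0,0,0.002,0,0],[0,0,0,0,0],[0,0,0,0,0]]]'
```

```text
clock: 36.03
ee_pos: [0.5913, -0.0257, 0.0766]
tool_rot: [[1.0, 0.0, -0.031], [0.031, -0.0, 1.0], [0.0, -1.0, -0.0]]
ft_force: [0.6, -0.4, -2.5]
grip_width: 0.0119
clock: 36.28
ee_pos: [0.5915, -0.0246, 0.0763]
tool_rot: [[1.0, 0.0, -0.029], [0.029, -0.0, 1.0], [0.0, -1.0, -0.0]]
ft_force: [-0.0, 0.2, -2.4]
grip_width: 0.012
clock: 36.53
ee_pos: [0.5914, -0.0225, 0.0763]
tool_rot: [[1.0, -0.0, -0.03], [0.03, -0.001, 1.0], [-0.0, -1.0, -0.001]]
ft_force: [-0.3, -3.1, -1.5]
grip_width: 0.0118
```

```bash
python3 -m creep '[[[0,0.0025,-0.0015,0,0],[0,0,0,0,0],[0,0,0,0,0],[0,0,0,0,25],[0,0,0,0,25]]]'; python3 -m creep '[[[0,0,0,0,25],[0,-0.02,0,0,25],[0,-0.035,0,0,25],[0,-0.035,0,0,25],[0,-0.035,0,0,25]]]'; python3 -m creep '[[[0,-0.03,0.035,0,50],[0,-0.03,0.035,0,50],[0,-0.01,0.03,0,50],[0,0,0,0,50],[0,0,0,0,50]]]'
python3 - <<'E'
from h import *
W=V("wrist");cv2.imwrite("pics/u1.png",W.f);D=V("side");crop(D.f,290,150,130,100,6,"u2.png");S=V("scene");crop(S.f,220,150,130,110,6,"u3.png")
s=arm.get_state();print(s["ee_pos"],s["ft_force"])
E
```

```text
clock: 36.95
ee_pos: [0.5916, -0.0235, 0.0741]
tool_rot: [[1.0, 0.0, -0.03], [0.03, 0.0, 1.0], [0.0, -1.0, 0.0]]
ft_force: [0.4, -1.3, 0.5]
grip_width: 0.0204
clock: 37.37
ee_pos: [0.5912, -0.0235, 0.2004]
tool_rot: [[1.0, -0.0, -0.03], [0.03, 0.0, 1.0], [-0.0, -1.0, 0.0]]
ft_force: [0.4, 0.1, -0.5]
grip_width: 0.0234
clock: 37.78
ee_pos: [0.5888, 0.0709, 0.2639]
tool_rot: [[0.999, 0.001, -0.032], [0.032, 0.0, 0.999], [0.001, -1.0, 0.0]]
ft_force: [0.1, -0.4, -0.2]
grip_width: 0.0461
[0.58849853 0.06894716 0.26220664] [ 0.10348505 -0.07861326 -0.91805238]
```

View pics/u1.png

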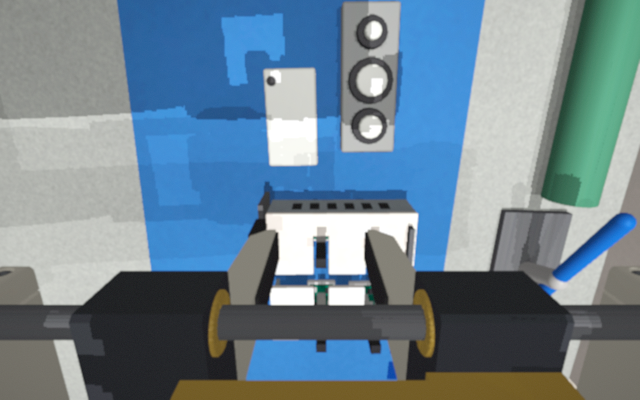

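View pics/u2.png

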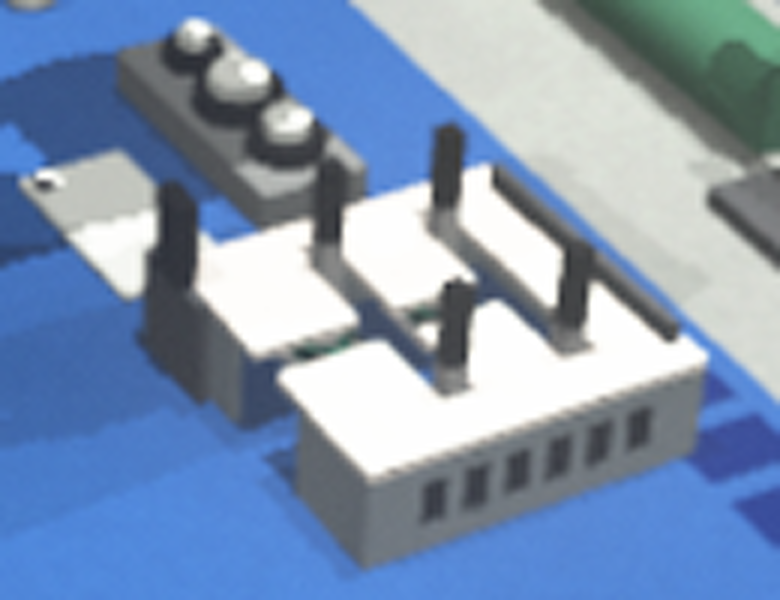

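View pics/u3.png

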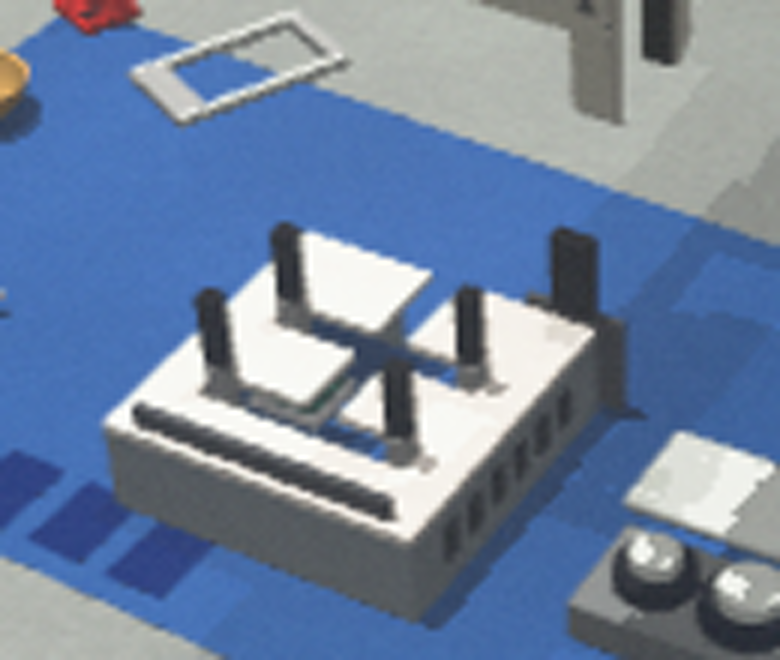

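```bash
python3 -m creep '[[[-0.024,0,-0.022,0,45],[-0.024,0.02,-0.022,0,45],[-0.0227,0.035,-0.0226,0,45],[0,0.035,0,0,45],[0,0.035,0,0,45]]]'; python3 -m creep '[[[0,0,0,0,45],[0,0,0,0,45],[0,0,0,0,45],[0,0,0,0,45]]]'
```

```text
clock: 38.35
ee_pos: [0.5218, 0.0018, 0.1411]
tool_rot: [[1.0, 0.001, -0.027], [0.027, -0.0, 1.0], [0.001, -1.0, -0.0]]
ft_force: [-0.2, 0.3, 0.8]
grip_width: 0.042
clock: 38.68
ee_pos: [0.5237, 0.0037, 0.1447]
tool_rot: [[1.0, 0.003, -0.03], [0.03, -0.0, 1.0], [0.003, -1.0, -0.0]]
ft_force: [-0.2, 0.5, 0.4]
grip_width: 0.0417
```

```bash
python3 -m creep '[[[-0.004,0.03,-0.003,0,45],[0,0.03,0,0,45],[0,0.008,0,0,45],[0,0,0,0,45],[0,0,0,0,45]]]'; python3 -m creep '[[[0,0,0,0,0],[0,0,0,0,0],[0,0,0,0,0],[0,0,0,0,0],[0,0,0,0,0]]]'
```

```text
clock: 39.1
ee_pos: [0.5195, 0.0007, 0.0761]
tool_rot: [[1.0, 0.001, -0.03], [0.03, -0.0, 1.0], [0.001, -1.0, -0.0]]
ft_force: [0.6, 0.6, 0.8]
grip_width: 0.0418
clock: 39.52
ee_pos: [0.5189, 0.0007, 0.0748]
tool_rot: [[1.0, 0.001, -0.03], [0.03, -0.0, 1.0], [0.001, -1.0, -0.0]]
ft_force: [-1.0, -0.1, 0.9]
grip_width: 0.0129
```

```bash
python3 -m creep '[[[0,0,-0.015,0,0],[0,0,-0.02,0,0],[0.0005,0,-0.02,0,0],[0,0,-0.014,0,0],[0,0,0,0,0]]]'; python3 -m creep '[[[0,0,0,0,0],[0,0,0,0,0]]]'; python3 -m creep '[[[0,0,-0.004,0,0],[0,0,0,0,0],[0,0,0,0,0]]]'; python3 -m creep '[[[0,0,-0.002,0,0],[0,0,0,0,0],[0,0,0,0,0]]]'
```

```text
clock: 39.93
ee_pos: [0.5219, -0.0703, 0.0748]
tool_rot: [[1.0, 0.002, -0.029], [0.029, -0.001, 1.0], [0.002, -1.0, -0.001]]
ft_force: [4.8, -0.9, 1.8]
grip_width: 0.0117
clock: 40.1
ee_pos: [0.5219, -0.0684, 0.0748]
tool_rot: [[1.0, 0.001, -0.03], [0.03, -0.0, 1.0], [0.001, -1.0, -0.0]]
ft_force: [5.8, -1.7, 0.8]
grip_width: 0.0115
clock: 40.35
ee_pos: [0.522, -0.0721, 0.0748]
tool_rot: [[1.0, 0.001, -0.03], [0.03, -0.0, 1.0], [0.001, -1.0, -0.0]]
ft_force: [5.0, -1.4, 2.0]
grip_width: 0.0121
clock: 40.6
ee_pos: [0.5221, -0.0736, 0.0748]
tool_rot: [[1.0, 0.001, -0.031], [0.031, 0.0, 1.0], [0.001, -1.0, 0.0]]
ft_force: [4.7, 2.4, 1.3]
grip_width: 0.0119
```

```bash
python3 -m creep '[[[0,0,-0.002,0,0],[0,0,0,0,0],[0,0,0,0,0]]]'; python3 -m creep '[[[0,0,-0.002,0,0],[0,0,0,0,0],[0,0,0,0,0]]]'
```

```text
clock: 40.85
ee_pos: [0.5221, -0.0739, 0.0748]
tool_rot: [[1.0, 0.001, -0.031], [0.031, 0.004, 1.0], [0.001, -1.0, 0.004]]
ft_force: [4.1, 17.1, 4.1]
grip_width: 0.0118
clock: 41.1
ee_pos: [0.5221, -0.0747, 0.0748]
tool_rot: [[1.0, 0.001, -0.032], [0.032, 0.006, 0.999], [0.001, -1.0, 0.006]]
ft_force: [4.2, 28.2, 5.3]
grip_width: 0.0114
```

```bash
python3 -m creep '[[[0,0,0.003,0,0],[0,0,0,0,0],[0,0,0,0,30],[0,0,0,0,30],[0,0,0,0,30]]]'; python3 -m creep '[[[0,-0.02,0,0,30],[0,-0.035,0,0,30],[0,-0.035,0,0,30],[0,-0.035,0,0,30],[0,0,0,0,30]]]'; python3 -m creep '[[[0.016,0,0.035,0,0],[0.016,0,0.035,0,0],[0.016,0,0.035,0,0],[0.016,0,0.035,0,0],[0.016,0,0.035,0,0]]]'; python3 -m creep '[[[0.016,0,0.035,0,0],[0.016,0,0.035,0,0],[0.0137,0,0.034,0,0],[0,0,0,0,0],[0,0,0,0,0]]]'; python3 -m creep '[[[0,0,0,0,0]]]'
python3 - <<'E'
from h import *
D=V("side");cv2.imwrite("pics/v2.png",D.f);crop(D.f,280,120,130,110,6,"v1.png");S=V("scene");crop(S.f,230,150,160,130,5,"v3.png")
s=arm.get_state();print(s["ee_pos"],s["ft_force"],s["grip_width"])
E
```

```text
clock: 41.52
ee_pos: [0.5213, -0.0751, 0.0742]
tool_rot: [[1.0, -0.001, -0.03], [0.03, 0.0, 1.0], [-0.001, -1.0, 0.0]]
ft_force: [0.6, -1.0, 0.1]
grip_width: 0.0259
clock: 41.93
ee_pos: [0.5232, -0.0756, 0.2065]
tool_rot: [[1.0, 0.008, -0.03], [0.03, -0.002, 1.0], [0.008, -1.0, -0.002]]
ft_force: [0.5, 0.0, 1.0]
grip_width: 0.0278
clock: 42.35
ee_pos: [0.5965, 0.1038, 0.1991]
tool_rot: [[1.0, -0.0, -0.03], [0.03, -0.0, 1.0], [-0.0, -1.0, -0.0]]
ft_force: [-0.0, -1.0, -0.1]
grip_width: 0.0012
clock: 42.77
ee_pos: [0.6388, 0.2088, 0.1981]
tool_rot: [[0.999, -0.002, -0.032], [0.032, -0.001, 0.999], [-0.002, -1.0, -0.0]]
ft_force: [-0.7, -0.6, 0.1]
grip_width: 0.0002
clock: 42.85
ee_pos: [0.6386, 0.2071, 0.1987]
tool_rot: [[1.0, -0.001, -0.03], [0.03, -0.001, 1.0], [-0.001, -1.0, -0.001]]
ft_force: [0.2, 0.3, 0.5]
grip_width: 0.0004
[0.63861802 0.20631933 0.19940054] [-1.23918843 -0.97084752  0.31808236] 0.0006562631933321874
```

View pics/v1.png

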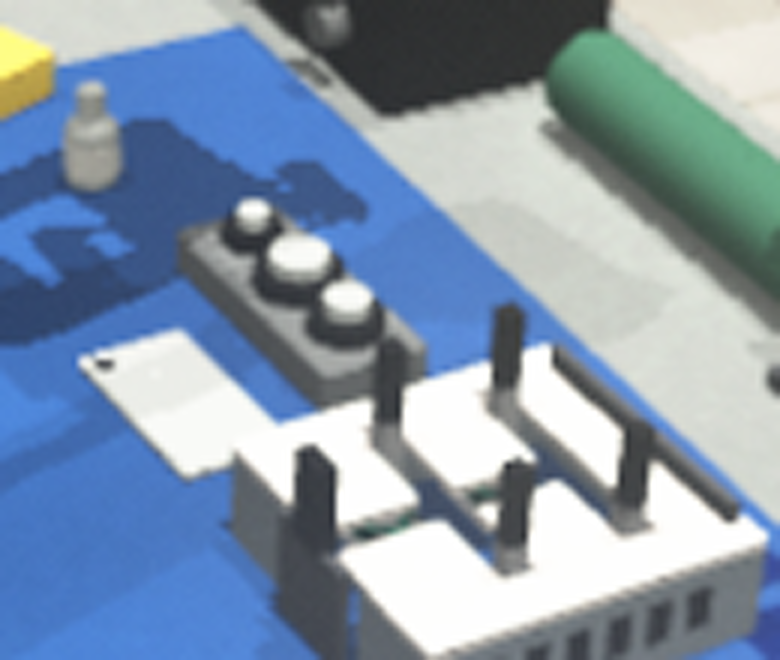

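View pics/v3.png

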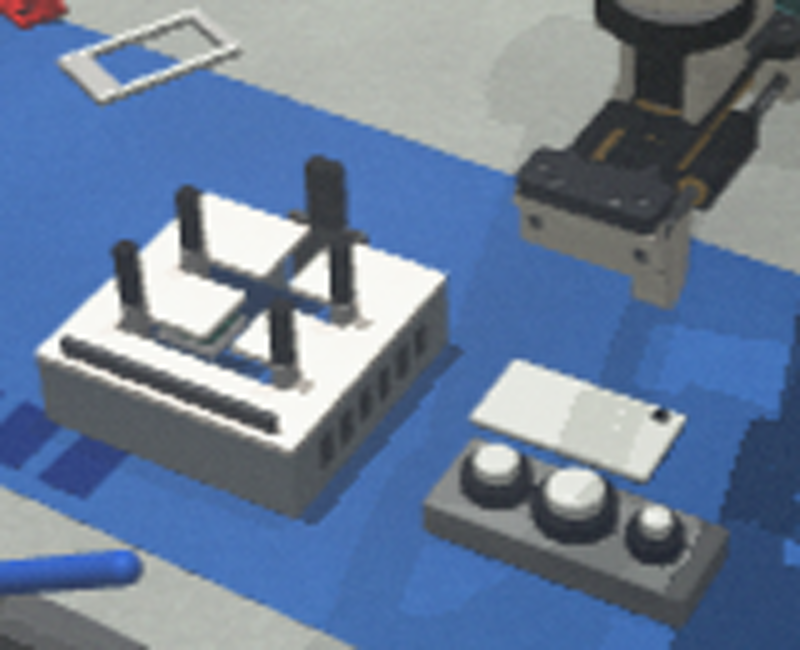

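```bash
python3 -m creep '[[[0.0005,0.035,0.005,0,0],[0,0.035,0,0,0],[0,0.035,0,0,0],[0,0.03,0,0,0],[0,0,0,0,0]]]'; python3 -m creep '[[[0,0,0,0,0],[0,0,0,0,0],[0,0,0,0,0]]]'
python3 - <<'E'
from h import *
D=V("side");crop(D.f,280,110,100,80,7,"w1.png");S=V("scene");crop(S.f,310,190,100,80,7,"w3.png")
s=arm.get_state();print(s["ee_pos"],s["ft_force"],s["grip_width"])
E
```

```text
clock: 43.37
ee_pos: [0.6363, 0.2104, 0.058]
tool_rot: [[1.0, -0.008, -0.029], [0.029, -0.002, 1.0], [-0.008, -1.0, -0.002]]
ft_force: [-1.4, 0.0, -1.9]
grip_width: 0.0004
clock: 43.62
ee_pos: [0.6404, 0.2124, 0.0674]
tool_rot: [[1.0, 0.004, -0.03], [0.03, 0.001, 1.0], [0.004, -1.0, 0.001]]
ft_force: [0.5, -0.2, -0.2]
grip_width: 0.0004
[0.64006054 0.21248124 0.06666659] [-9.23626201e-02  1.37895918e-01 -6.03435561e-05] 0.00013871785265462898
```

View pics/w1.png

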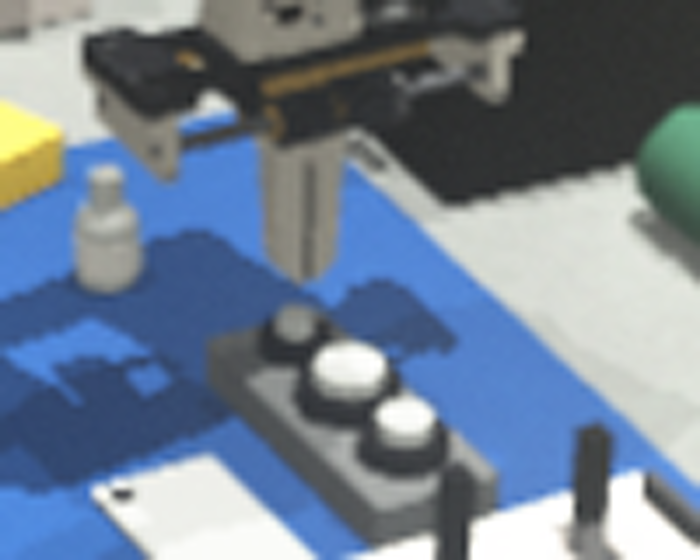

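View pics/w3.png

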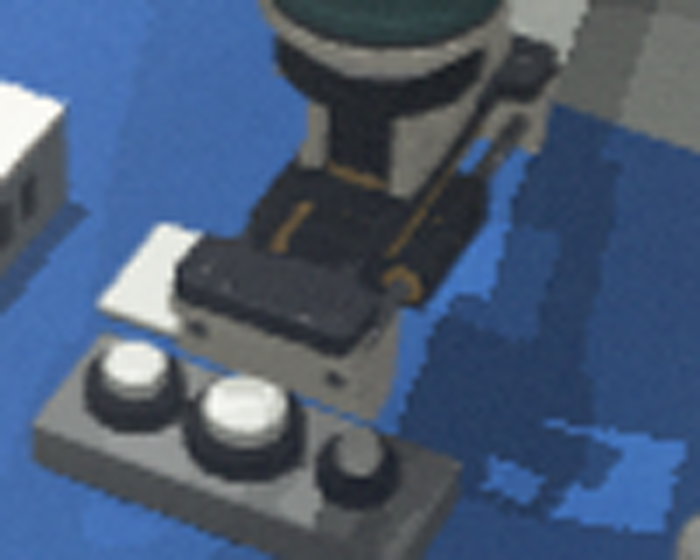

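```bash
python3 -m creep '[[[-0.001,0.01,-0.001,0,0],[0,0.01,0,0,0],[0,0,0,0,0],[0,0,0,0,0]]]'; python3 -m creep '[[[0,0.003,0,0,0],[0,0.002,0,0,0],[0,0,0,0,0],[0,0,0,0,0]]]';  python3 -m creep '[[[0,0.002,0,0,0],[0,0.002,0,0,0],[0,0,0,0,0],[0,0,0,0,0]]]'
```

```text
clock: 44.05
ee_pos: [0.6378, 0.2112, 0.0436]
tool_rot: [[1.0, -0.001, -0.03], [0.03, -0.001, 1.0], [-0.001, -1.0, -0.0]]
ft_force: [-2.2, -1.3, 3.6]
grip_width: 0.0007
clock: 44.38
ee_pos: [0.6383, 0.2114, 0.041]
tool_rot: [[1.0, 0.0, -0.03], [0.03, 0.0, 1.0], [0.0, -1.0, 0.0]]
ft_force: [-9.8, -2.6, 18.2]
grip_width: 0.0009
clock: 44.72
ee_pos: [0.6386, 0.2115, 0.0404]
tool_rot: [[1.0, 0.002, -0.03], [0.03, 0.0, 1.0], [0.002, -1.0, 0.0]]
ft_force: [-25.3, -8.6, 49.6]
grip_width: 0.0008
```

Run:
```python
from h import *
D=V("side");crop(D.f,290,120,80,65,9,"x1.png");S=V("scene");crop(S.f,320,210,80,65,9,"x3.png")
s=arm.get_state();print(s["ee_pos"],s["ft_force"],s["grip_width"])
```

```text
[0.63859319 0.21150966 0.04045792] [-24.96859504  -8.69147575  49.55051707] 0.0006722470982632685
```

View pics/x1.png

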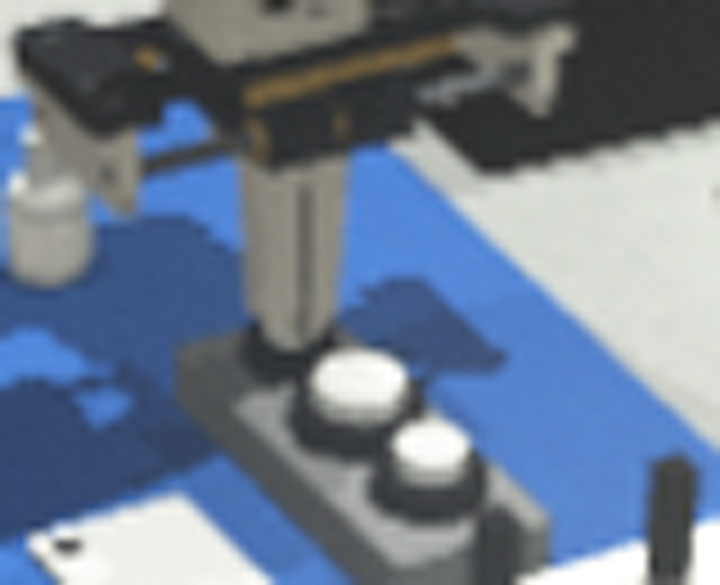

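View pics/x3.png

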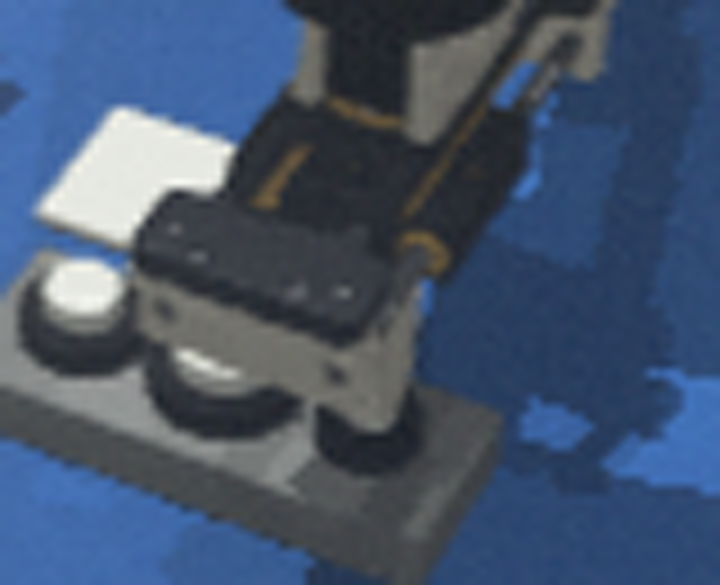

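```bash
python3 -m creep '[[[0,-0.006,0,0,0],[0,-0.02,0,0,0],[0,-0.02,0,0,0],[0,0,0,0,0],[0,0,0,0,0]]]'
python3 - <<'E'
from h import *
D=V("side");crop(D.f,290,120,80,65,9,"y1.png")
s=arm.get_state();print(s["ee_pos"],s["ft_force"],s["grip_width"])
E
python3 -m creep '[[[0.001,0,-0.03,0,0],[0.001,0,-0.03,0,0],[0,0,-0.03,0,0],[0,0,-0.01,0,0],[0,0,0,0,0]]]'; python3 -m creep '[[[0,0,0,0,0],[0,0,0,0,0],[0,0,0,0,0]]]'
```

```text
clock: 45.23
ee_pos: [0.6387, 0.2116, 0.0823]
tool_rot: [[1.0, 0.002, -0.03], [0.03, 0.001, 1.0], [0.002, -1.0, 0.001]]
ft_force: [-0.4, 0.7, -0.5]
grip_width: 0.0008
[0.6381765  0.21138176 0.08106536] [-0.37224451  0.36265032  0.03142517] 0.0005612115378460119
clock: 45.7
ee_pos: [0.6429, 0.1094, 0.0802]
tool_rot: [[1.0, -0.001, -0.028], [0.028, -0.0, 1.0], [-0.001, -1.0, -0.0]]
ft_force: [-0.5, -0.6, -0.2]
grip_width: 0.0002
clock: 45.95
ee_pos: [0.643, 0.1126, 0.081]
tool_rot: [[1.0, -0.0, -0.031], [0.031, 0.0, 1.0], [-0.0, -1.0, 0.0]]
ft_force: [0.1, 0.9, -0.2]
grip_width: 0.0007
```

View pics/y1.png

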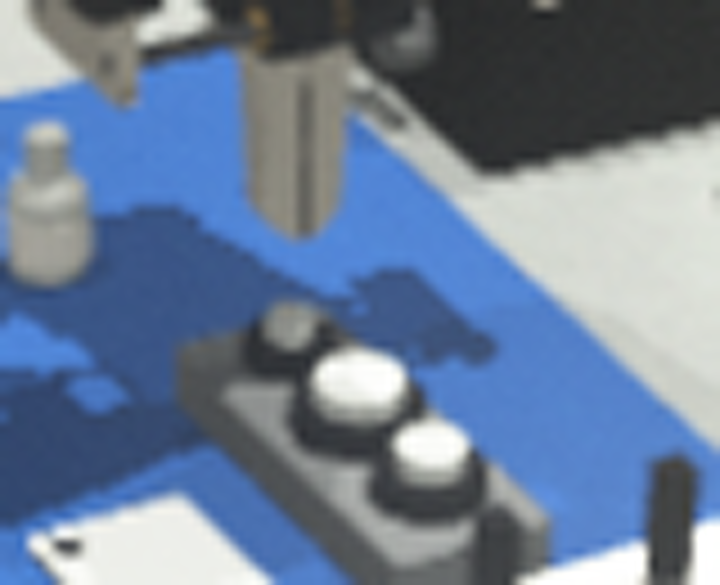

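```bash
python3 -m creep '[[[0,0.017,-0.001,0,0],[0,0.015,0,0,0],[0,0,0,0,0],[0,0,0,0,0],[0,0,0,0,0]]]'; python3 -m creep '[[[0,0.003,0,0,0],[0,0,0,0,0],[0,0,0,0,0]]]';  python3 -m creep '[[[0,0.003,0,0,0],[0,0,0,0,0],[0,0,0,0,0]]]'
```

```text
clock: 46.37
ee_pos: [0.6433, 0.1108, 0.0496]
tool_rot: [[1.0, -0.0, -0.03], [0.03, 0.0, 1.0], [-0.0, -1.0, 0.0]]
ft_force: [0.0, -0.1, 0.4]
grip_width: 0.0006
clock: 46.62
ee_pos: [0.6435, 0.1106, 0.0468]
tool_rot: [[1.0, 0.001, -0.03], [0.03, 0.0, 1.0], [0.001, -1.0, 0.0]]
ft_force: [-0.6, 0.8, 0.9]
grip_width: 0.0004
clock: 46.87
ee_pos: [0.6434, 0.1105, 0.0435]
tool_rot: [[1.0, 0.001, -0.03], [0.03, 0.0, 1.0], [0.001, -1.0, 0.0]]
ft_force: [1.2, 1.0, 3.5]
grip_width: 0.0003
```

```bash
python3 -m creep '[[[0,0.003,0,0,0],[0,0,0,0,0],[0,0,0,0,0]]]';  python3 -m creep '[[[0,0.0015,0,0,0],[0,0,0,0,0],[0,0,0,0,0]]]'; python3 -m creep '[[[0,0.001,0,0,0],[0,0,0,0,0],[0,0,0,0,0]]]'
```

```text
clock: 47.12
ee_pos: [0.6435, 0.1105, 0.0412]
tool_rot: [[1.0, 0.001, -0.03], [0.03, 0.0, 1.0], [0.001, -1.0, 0.0]]
ft_force: [-1.6, -0.1, 11.8]
grip_width: 0.0003
clock: 47.37
ee_pos: [0.6437, 0.1105, 0.041]
tool_rot: [[1.0, 0.001, -0.03], [0.03, 0.0, 1.0], [0.001, -1.0, 0.0]]
ft_force: [-8.5, -0.6, 22.8]
grip_width: 0.0001
clock: 47.62
ee_pos: [0.6437, 0.1105, 0.0408]
tool_rot: [[1.0, 0.002, -0.03], [0.03, 0.0, 1.0], [0.002, -1.0, 0.0]]
ft_force: [-13.2, -1.6, 31.7]
grip_width: 0.0004
```

```bash
python3 -m creep '[[[0,-0.007,0,0,0],[0,-0.02,0,0,0],[0,-0.013,0,0,0],[0,0,0,0,0],[0,0,0,0,0]]]'; python3 -m creep '[[[-0.001,0,0.025,0,0],[0,0,0.0265,0,0],[0,0,0,0,0],[0,0,0,0,0],[0,0,0,0,0]]]';python3 - <<'E'
from h import *
D=V("side");crop(D.f,290,120,80,65,9,"z1.png")
s=arm.get_state();print(s["ee_pos"],s["ft_force"],s["grip_width"])
E
```

```text
clock: 48.03
ee_pos: [0.6434, 0.1104, 0.0781]
tool_rot: [[1.0, 0.001, -0.03], [0.03, 0.0, 1.0], [0.001, -1.0, 0.0]]
ft_force: [0.1, 0.5, -0.4]
grip_width: 0.0004
clock: 48.45
ee_pos: [0.6403, 0.1616, 0.0768]
tool_rot: [[1.0, -0.001, -0.03], [0.03, -0.001, 1.0], [-0.001, -1.0, -0.0]]
ft_force: [0.1, -0.6, 0.1]
grip_width: 0.0004
[0.64046408 0.16127687 0.07702045] [-0.55876247  0.54171976  0.43678914] 0.0005817520648247964
```

View pics/z1.png

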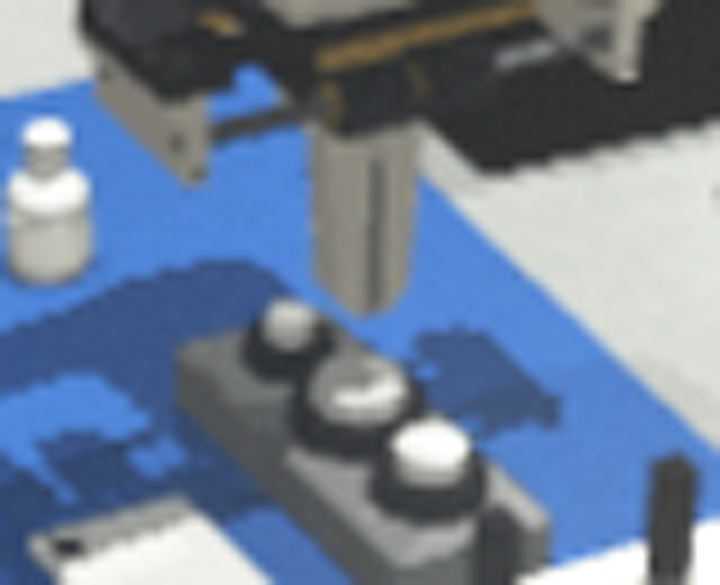

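Before the last press, I'll check the hood and the shutter once more while nothing blocks the view, then press the large key.

```bash
python3 -m creep '[[[0,0.015,0,0,0],[0,0.012,0,0,0],[0,0,0,0,0],[0,0,0,0,0],[0,0,0,0,0]]]'; python3 -m creep '[[[0,0.004,0,0,0],[0,0.003,0,0,0],[0,0,0,0,0],[0,0,0,0,0]]]';  python3 -m creep '[[[0,0.002,0,0,0],[0,0,0,0,0],[0,0,0,0,0]]]';  python3 -m creep '[[[0,0.0015,0,0,0],[0,0,0,0,0],[0,0,0,0,0]]]'
```

```text
clock: 48.92
ee_pos: [0.6406, 0.1616, 0.0506]
tool_rot: [[1.0, -0.001, -0.03], [0.03, -0.0, 1.0], [-0.001, -1.0, -0.0]]
ft_force: [-0.1, 0.2, 0.3]
grip_width: 0.0006
clock: 49.25
ee_pos: [0.641, 0.1619, 0.0442]
tool_rot: [[1.0, 0.001, -0.03], [0.03, 0.0, 1.0], [0.001, -1.0, 0.0]]
ft_force: [1.3, -0.6, 2.8]
grip_width: 0.0005
clock: 49.5
ee_pos: [0.6409, 0.1619, 0.0421]
tool_rot: [[1.0, 0.001, -0.03], [0.03, 0.0, 1.0], [0.001, -1.0, 0.0]]
ft_force: [1.7, -0.0, 4.2]
grip_width: 0.0007
clock: 49.75
ee_pos: [0.641, 0.1619, 0.0412]
tool_rot: [[1.0, 0.001, -0.03], [0.03, 0.0, 1.0], [0.001, -1.0, 0.0]]
ft_force: [-0.5, -1.8, 10.5]
grip_width: 0.0003
```

```bash
python3 -m creep '[[[0,0.0015,0,0,0],[0,0,0,0,0],[0,0,0,0,0]]]';  python3 -m creep '[[[0,-0.005,0,0,0],[0,-0.03,0,0,0],[0,-0.035,0,0,0],[0,-0.035,0.03,0,0],[0,-0.03,0.03,0,0]]]'; python3 -m creep '[[[0,0,0.03,0,0],[0,0,0,0,0],[0,0,0,0,0],[0,0,0,0,0],[0,0,0,0,0]]]'
python3 - <<'E'
from h import *
D=V("side");cv2.imwrite("pics/zz0.png",D.f);crop(D.f,280,120,130,110,6,"zz1.png");S=V("scene");crop(S.f,220,150,200,130,4,"zz3.png")
W=V("wrist");cv2.imwrite("pics/zz4.png",W.f)
s=arm.get_state();print(s["ee_pos"],s["ft_force"],s["grip_width"])
E
```

```text
clock: 50.0
ee_pos: [0.6411, 0.1619, 0.041]
tool_rot: [[1.0, 0.001, -0.03], [0.03, 0.0, 1.0], [0.001, -1.0, 0.0]]
ft_force: [-6.7, -2.4, 22.8]
grip_width: 0.0003
clock: 50.42
ee_pos: [0.6387, 0.218, 0.1715]
tool_rot: [[1.0, -0.0, -0.028], [0.028, -0.0, 1.0], [-0.0, -1.0, -0.0]]
ft_force: [1.0, 0.9, -0.2]
grip_width: 0.0001
clock: 50.83
ee_pos: [0.6378, 0.2475, 0.1689]
tool_rot: [[1.0, -0.002, -0.029], [0.029, -0.001, 1.0], [-0.002, -1.0, -0.001]]
ft_force: [-0.7, -0.3, 0.1]
grip_width: 0.0006
[0.63810699 0.24756021 0.16948607] [-0.59697668  0.76281156 -0.6230392 ] 0.0004992353376030327
```

View pics/zz1.png

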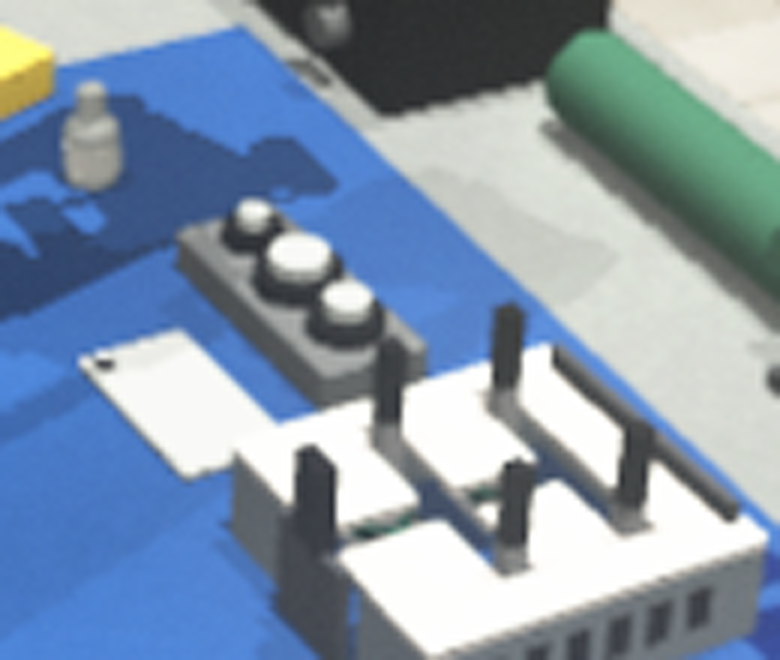

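View pics/zz3.png

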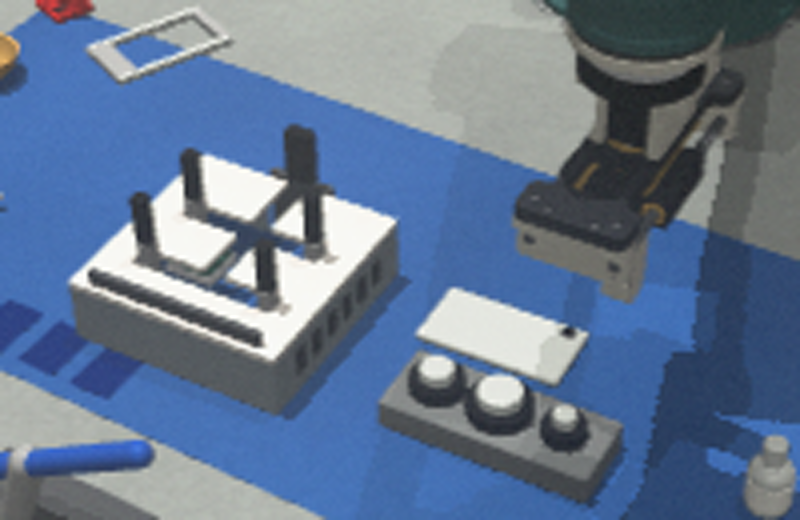

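View pics/zz0.png

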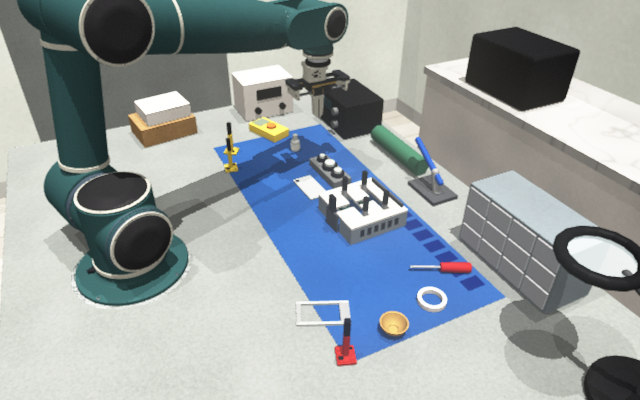

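Run:
```python
from plant import arm
print(arm.close_job())
```

```text
the job is handed in; nothing more can be done
None
```

I finished the job and handed it in at about 51 s. All four carriers are in the hood, one per bay, and the shutter is shut. The three keys were pressed small, medium, large and let up each time.

- **Shutter:** I slid it open and later shut, each time until I felt the stop (about 28 N). The travel between stops measured about 74.5 mm, against the 75 mm nominal.
- **Carriers:** All four aluminium/green carriers are in; the red and yellow look-alikes were left alone. I felt for the slot end in each bay, then set the carrier down about 1–2 mm short of it.
- **Keys:** Each key was pressed to a hard stop. The push on the small key reached about 50 N, harder than needed, at the fingertips rather than the gripper body. The medium key took about 32 N and the large about 23 N.
- **Last checks:** The final pictures show four stems at the bay ends, the shutter in front of the mouth, all keys up and the arm clear. The bystanders look undisturbed. I did not re-measure the carriers' or shutter's final positions from these pictures.

No check failed. The fingertips reached each key 3–4 mm higher than the stated 43 mm key top, so I relied on force and the pictures rather than height. I noticed no knocked carrier and no slackened grip.

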